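# Close a preserving jar for the water bath

## Task

Close the open jar in the clamp, ready for the water bath. Lay the white lid in the jar's mouth, screw the metal band down over it until you feel it pull up firmly on the lid (do not force it), then back the band off a quarter turn and let go. Leave the other things on the worktop where they are.

Things in the scene. Friction and masses are not known exactly. Their poses are not given: they have to be found in the camera images.
- jar: Open glass preserving jar of plums, 105 mm tall, 68 mm wide, held upright and still in the clamp at any yaw. Origin: centre of its underside; z up. Neck 50 mm wide, 20 mm tall, with a smooth right-hand two-start thread, 56 mm over the ridges: a ring on it goes down 12 mm per clockwise turn seen from above.
- jar_mouth (a point): Centre of the jar's mouth, in the plane of its rim, 105 mm above the jar's underside. The mouth is 42 mm wide inside.
- lid: White plastic lid, right way up on the board, 40 g. Origin: centre of its underside; z up. From below: bevelled gasket plug 39 mm wide, 2.5 mm deep, that drops into the mouth; flange 49 mm wide, 3.5 mm thick, that rests on the rim; raised round middle 30 mm wide, 10 mm tall, to hold it by (6 to 16 mm above the origin). Seated, its origin is 2.5 mm below jar_mouth.
- band: Metal screw band (threaded ring), 60 g, lying open side down; 64 mm wide, 19 mm tall, 40 mm opening on top. Origin: centre of its lower rim. On the neck it has 0.4 to 0.95 turns to go; home, its rim is 13.5 mm below jar_mouth. It runs free (under 0.12 N m, 1 mm of play) until it bites on the gasket: 0.3 N m, about 10 degrees on, is firm; over 0.8 N m is forced.
- sealed_jar: A jar already closed, 111 mm tall, 68 mm wide, standing on the worktop; origin: centre of its underside. Not to be disturbed.
- spice_jar: Small spice jar with a black cap, 95 mm tall, 44 mm wide, standing on the worktop; origin: centre of its underside. Not to be disturbed.
- wooden_spoon: Wooden spoon 250 mm long lying on the worktop between clamp and board, along its x axis. Not to be disturbed.
- clamp: Fixed one-handed jar clamp: base plate 150 x 130 x 14 mm that the jar stands on, white jaws up to 54 mm above the worktop. Origin: centre of its underside.
- board: Wooden chopping board 170 x 280 x 18 mm, fixed; lid and band lie on it about 150 mm apart, either way round. Origin: centre of its underside.
There are look-alikes about, which are no part of the job. Leave any pink or red look-alike of the lid alone. What is shaped like the band but yellow is not meant.

How it is judged:
By the outcome, as a careful person would: the job done as asked, in the order asked, and still so for the second after the job is handed in, with the robot touching nothing.
It also fails if it takes over 72 s, if anything falls off the work surface, if the arm or the gripper's body presses on something with over 40 N, if the wrist force passes 120 N, or if a joint passes its speed limit or range.

## Robot

A 6-joint arm with a two-finger parallel gripper is mounted at the origin on the work surface. World frame = base frame: x ahead of the robot, y to its left, z up, the work surface at z = 0. Lengths are in mm, angles in rad, forces in N, time in s.
With the tool pointing down it reaches from about 325 to 750 mm from the base axis. Payload 7.6 kg.
Tool frame: the origin (TCP) lies midway between the tips of the shut fingers; the grasp point (between the pads) lies 19 mm behind it; z points along the fingers, y is the line along which they close (so a half turn about z gives the same grasp; the last joint's range is limited). The gripper opens to 85 mm and grips with 20 to 120 N. Pads are 22 mm wide; open, the fingers measure 114 mm over their backs; the gripper's body (76 mm by 85 mm) begins 54 mm behind the grasp point. The pads swing forward as they close: fully open they stand 13 mm farther back than shut.
Start: joints at [-1.379, 0.052, 1.401, -0, 1.689, -0.07], TCP at [135.905, -507.128, 200.323] pointing down, gripper open.
Joint ranges: [-2.9, 2.9], [-0.91, 2.17], [0.12, 2.37], [-1.06, 4.2], [0.26, 2.73], [-2.93, 2.93]. Speed limits (rad/s): [2.57, 2.57, 3.01, 3.14, 3.14, 3.14].

## Interface

Orientations are given as [roll, pitch, yaw] about the fixed x, y, z axes, in that order (R = Rz(yaw) Ry(pitch) Rx(roll)).
In Python, from plant import * gives the robot as it stands. The module is installed in compiled form; this text tells all that it offers.
- The arm moves only by the tool play_rows, never from a script. Its arguments are lists of equal length, an entry for each row: "grip": the closure, from 0 (fully open) to 1 (shut); "linear": the shift along the tool's x, y, z in mm, a list of three; "turn": the turn, a rotation vector about the tool's x, y, z in degrees, a list of three. In form: {"grip": [grip, ...], "linear": [[x, y, z], ...], "turn": [[rx, ry, rz], ...]}. A call has 1 to 10 rows; each row shifts and turns the commanded pose from where the row before left it, along the tool's axes as they then stand; what a row does not reach is not made up. A row lasts 1/10 s, in which the tool goes at most 50 mm and 8.59 degrees, less where a joint would pass 70% of its speed; a pose out of reach is approached as far as the arm can. A call is refused whole if a number of a shift passes 50 or a number of a turn 8.59, either way. A call with a gripper value outside its range is refused whole. The fingers move at their own pace and stop on an object; the grip force is fixed at half the most. Time passes only in rows, so rows that do not move let the fingers close. It gives the time, the measured TCP pose, the force, the opening and the grip force at its end, in the units of the state.
- get_obs(): the state, without advancing time (a new reading comes with each control period).
- camera(name): name is "scene" or "side" or "wrist"; returns a dict with "color" (420x560x3 uint8, red, green, blue), "mtx" (3x3 intrinsics, pixels), "R" (3x3) and "t" (3): a world point X has camera coordinates R X + t; the wrist camera has in their place "mount" (4x4, takes a point from camera to tool coordinates, whose origin is the TCP and whose axes are the flange's). Camera axes: x right, y down, z forward; pixel columns grow to the right and rows downward; lengths in mm; the calibration is good to about 2 mm. A picture is of the moment at which its call begins: read the wrist's pose just before it. There is no depth.
- sign_off(): hands the job in; it is judged then, once.
The state is a dict: "time": time; "joints": joint angles; "dq": joint speeds; "joint_torque": joint torques, N m; "position": TCP position; "eef_rot": TCP orientation; "contact_force": force on the tool from outside, world axes, zero at the start; "ft_torque": the same for the moment, N m; "opening": finger opening in mm; "finger_force": force on a finger pad.
Only numpy, scipy, OpenCV 4.12 (cv2) and the standard library are available. Lean on these libraries where they do the work, as an engineer would, in place of code of your own. Each camera call takes 0.05 s, during which the arm holds its last target. There are 200 camera calls.

## Working session

There is one attempt and no reset: what is moved stays moved. The work goes in short steps, Python scripts to look and compute and a tool call to move; the robot and the scene stay as the last step left them, time stands still between calls to the robot, and variables do not carry over. Pictures are saved under pics/ and viewed, at most 10 in all, crops included, and the job is handed in when it is done.

Besides the shell and the picture viewer there is one more tool, called after "Call:" as name(argument=value, ...), one argument or row to a line, values as JSON. play_rows: Moves the arm, as the interface text tells. Its arguments: {"type":"object","properties":{"grip":{"type":"array"},"linear":{"type":"array"},"turn":{"type":"array"}},"required":["grip","linear","turn"]}

```bash
mkdir -p pics
cat > h.py <<'E'
from plant import *
import numpy as np, cv2
from scipy.spatial.transform import Rotation as Ro
def shot(n):
    o=get_obs(); c=camera(n); im=cv2.cvtColor(c["color"],cv2.COLOR_RGB2BGR)
    M=np.array(c["mtx"])
    if n=="wrist":
        T=np.eye(4); T[:3,:3]=Ro.from_euler("xyz",o["eef_rot"]).as_matrix(); T[:3,3]=o["position"]
        W=T@np.array(c["mount"]); R=W[:3,:3].T; t=-R@W[:3,3]
    else: R=np.array(c["R"]); t=np.array(c["t"])
    return im,M,R,t
def ray(cam,u,v,z):
    im,M,R,t=cam; C=-R.T@t; d=R.T@np.linalg.solve(M,[u,v,1]); return C+d*(z-C[2])/d[2]
def proj(cam,X):
    im,M,R,t=cam; p=M@(R@np.array(X,float)+t); return p[:2]/p[2]
E
python3 - <<'E'
from h import *
print(get_obs())
ims=[]
for n in("scene","side","wrist"):
    c=shot(n); ims.append(c[0]); print(n,-c[2].T@c[3], c[2][2])
    np.savez(f"c_{n}.npz",*c)
cv2.imwrite("pics/scene.png",ims[0]);cv2.imwrite("pics/side.png",ims[1]);cv2.imwrite("pics/w0.png",ims[2])
E
```

```text
{'time': 0.0, 'joints': array([-1.37930734e+00,  5.28380670e-02,  1.40174573e+00,  2.85045495e-05,
        1.68858568e+00, -7.02855075e-02]), 'dq': array([-0.00096607,  0.00138694, -0.00013985, -0.00100745,  0.00208742,
       -0.00026486]), 'joint_torque': array([ 1.78070204e-03, -3.81673479e+01, -3.60181618e+01,  6.60987143e-05,
        6.32693816e-03,  9.28153213e-06]), 'position': array([ 135.83840959, -506.75857934,  199.46117759]), 'eef_rot': array([-3.14002171e+00, -1.38978994e-04,  2.61777708e-01]), 'contact_force': array([ 0.45601109, -0.20310369,  0.02616028]), 'ft_torque': array([-0.03412909,  0.0228237 ,  0.02053402]), 'finger_force': 0.0, 'opening': 85.73310246513468}
scene [1210.69342274  646.10421275  912.84005845] [-0.50518058 -0.51686458 -0.69111764]
side [183.00346182 513.39006388 864.99499776] [ 0.42380927 -0.46667832 -0.77627125]
wrist [ 212.84679544 -486.33822677  373.56891795] [-0.30196835 -0.07959859 -0.94998904]
```

View pics/scene.png

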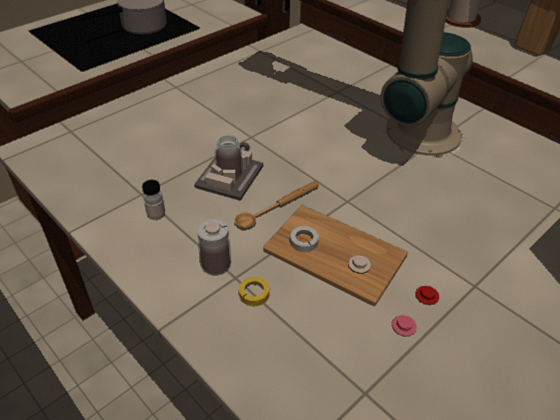

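View pics/side.png

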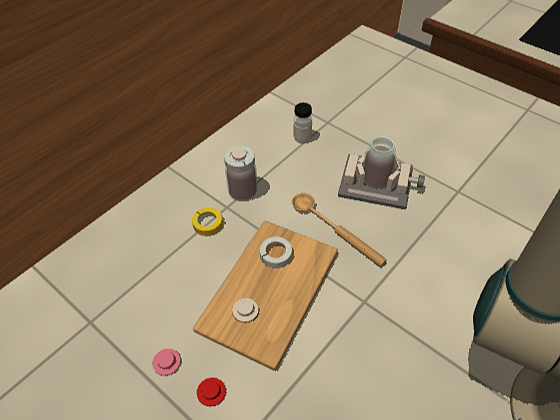

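The scene view shows the following:
- **White lid:** on the board at scene (360,264), side (245,310).
- **Metal band:** on the board at scene (304,238), side (276,251).
- **Open jar:** mouth at scene (228,142), side (382,145).

Look-alikes for the lid are red (427,295), pink (404,325) and the sealed jar's own lid (212,228). The look-alike for the band is yellow (254,291). I choose the white lid and the silver band, both on the board, and will check them in one crop.

Run:
```python
from h import *
C={}
for n in("scene","side"):
    d=np.load(f"c_{n}.npz"); C[n]=[d[f"arr_{i}"] for i in range(4)]
for k,z,a,b in(("lid",30,(360,264),(245,310)),("band",32,(304,238),(276,251)),("mouth",119,(228,142),(382,145)),("sealed",111,(212,228),(239,155)),("spice",95,(151,187),(303,110)),
 ("spoonbowl",8,(244,221),(303,203)),("spoonend",8,(317,186),(383,262)),("red",10,(427,295),(211,391)),("yellow",14,(254,291),(207,221))):
    print(k,ray(C["scene"],*a,z).round(),ray(C["side"],*b,z).round())
def crop(n,u,v,r=33,s=6): 
    im=C[n][0][max(v-r,0):v+r,u-r:u+r]; return cv2.resize(im,(260,260),interpolation=cv2.INTER_CUBIC)
m=np.vstack([np.hstack([crop("scene",360,264),crop("scene",304,238),crop("scene",228,150)]),np.hstack([crop("side",245,310),crop("side",276,251),crop("side",382,155)])])
cv2.imwrite("pics/crops.png",m)
```

```text
lid [543. 220.  30.] [537. 220.  30.]
band [578.  86.  32.] [578.  86.  32.]
mouth [ 547. -213.  119.] [ 544. -216.  119.]
sealed [756. -13. 111.] [760.  -9. 111.]
spice [ 768. -224.   95.] [ 760. -222.   95.]
spoonbowl [627. -65.   8.] [628. -61.   8.]
spoonend [406. -36.   8.] [409. -43.   8.]
red [489. 362.  10.] [485. 361.  10.]
yellow [751. 111.  14.] [750. 112.  14.]
```

View pics/crops.png

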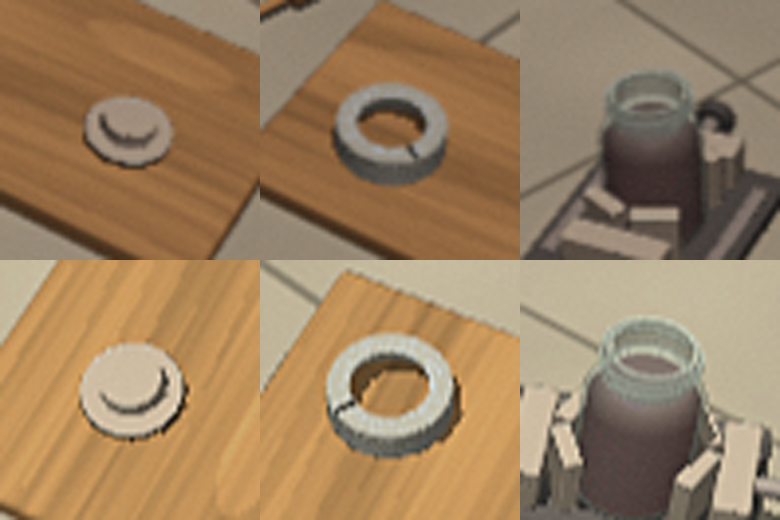

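The crops confirm a white lid with a raised middle, a silver band with an index nick, and an open jar with a clear neck. The two views agree to within about 6 mm on all three. Next I move above the jar for a wrist view.

Call:
play_rows(
  grip=[0,0,0,0,0,0,0,0,0,0],
  linear=[
    [0,0,0],
    [0,0,0],
    [34,-24.5,0],
    [34,-24.5,0],
    [34,-24.5,0],
    [34,-24.5,0],
    [34,-24.5,0],
    [34,-24.5,0],
    [34,-24.5,0],
    [34,-24.5,0],
  ],
  turn=[
    [0,0,7.5],
    [0,0,7.5],
    [0,0,0],
    [0,0,0],
    [0,0,0],
    [0,0,0],
    [0,0,0],
    [0,0,0],
    [0,0,0],
    [0,0,0],
  ],
)

```text
time: 1.15
position: [409.0, -309.8, 200.1]
eef_rot: [-3.141, 0.0, 0.0]
contact_force: [0.1, -0.7, -0.1]
opening: 85.7
finger_force: 0.0
```

Call:
play_rows(
  grip=[0,0,0,0,0,0,0],
  linear=[
    [34,-24.5,0],
    [34,-24.5,0],
    [34,-24.5,0],
    [34,-24.5,0],
    [0,0,0],
    [0,0,0],
    [0,0,0],
  ],
  turn=[
    [0,0,0],
    [0,0,0],
    [0,0,0],
    [0,0,0],
    [0,0,0],
    [0,0,0],
    [0,0,0],
  ],
)

```text
time: 1.85
position: [543.3, -213.7, 200.1]
eef_rot: [3.141, 0.001, -0.001]
contact_force: [0.9, 0.1, 0.3]
opening: 85.5
finger_force: 0.0
```

```bash
cat >> h.py <<'E'
def save(cam,f): np.savez(f,*cam)
def load(f):
    d=np.load(f); return [d[f"arr_{i}"] for i in range(4)]
E
python3 - <<'E'
from h import *
c=shot("wrist"); save(c,"wjar.npz"); o=get_obs(); print(o["position"],o["eef_rot"],o["joints"])
print(proj(c,[546,-215,119]))
cv2.imwrite("pics/wjar.png",c[0])
E
```

```text
[ 543.2152246  -213.90090454  200.3668604 ] [ 3.14134423e+00  1.31847070e-04 -1.28607201e-03] [-4.38220033e-01  2.19049788e-01  1.21803728e+00 -2.83405125e-04
  1.70451992e+00  1.13382457e+00]
[280.6642005  202.45847519]
```

View pics/wjar.png

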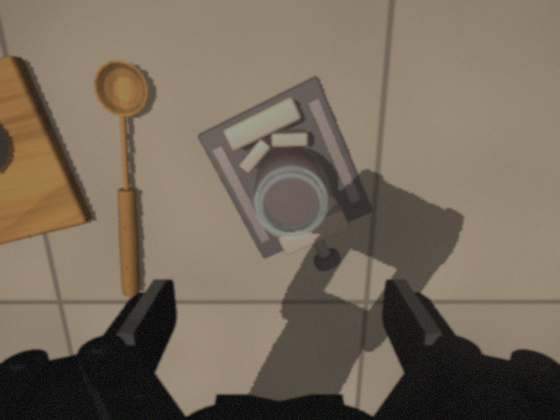

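The wrist view shows the jar's rim centred near (291,202) with a radius of about 37 px. It is unobstructed, and the fingers are symmetric about column 280. I measure it next.

Run:
```python
from h import *
c=load("wjar.npz"); g=cv2.cvtColor(c[0],cv2.COLOR_BGR2GRAY); print(c[1])
hc=cv2.HoughCircles(cv2.GaussianBlur(g,(3,3),0),cv2.HOUGH_GRADIENT_ALT,1,3,param1=120,param2=0.5,minRadius=22,maxRadius=45)
print(hc)
f=c[1][0,0]
for h in (hc[0] if hc is not None else []):
    X=ray(c,h[0],h[1],119); print(X, "diam",2*h[2]/f*(c[2]@X+c[3])[2])
m=cv2.resize(c[0][152:252,241:341],(600,600),interpolation=cv2.INTER_CUBIC)
s=load("c_scene.npz")[0][115:185,195:265]; t=load("c_side.npz")[0][125:195,347:417]
cv2.imwrite("pics/j3.png",np.hstack([cv2.resize(x,(266,266),interpolation=cv2.INTER_CUBIC) for x in (c[0][152:252,241:341],s,t)]))
```

```text
[[359.80162379   0.         279.02742151]
 [  0.         359.80162379 211.36716468]
 [  0.           0.           1.        ]]
[[[291.       202.        29.424143]
  [ 89.       265.        38.85991 ]
  [291.       202.        37.680195]
  [276.       202.        29.206938]
  [123.        89.        27.688034]
  [298.       184.        39.12468 ]
  [ 81.       258.        38.023823]
  [336.       274.        33.178116]
  [276.       202.        40.618195]
  [ 83.       270.        34.0338  ]
  [334.       267.        36.42339 ]
  [ 33.       332.        33.61635 ]
  [262.       139.        38.532604]
  [ 21.       265.        31.610765]
  [299.       116.        34.336983]
  [273.       189.        40.252605]
  [398.       316.        35.99668 ]
  [336.       331.        30.538908]
  [325.       331.        39.452023]
  [357.       281.        27.695343]
  [243.       139.        29.431866]
  [ 58.       328.        29.344687]
  [410.       322.        30.02838 ]
  [351.       196.        28.000086]
  [ 36.       322.        26.902758]
  [367.       371.        36.21913 ]
  [302.    
[... 1543 characters left out ...]
9.        ] diam 41.20395560532393
[436.39709205 -29.11842682 119.        ] diam 49.04231908611904
[ 442.33129145 -322.59410339  119.        ] diam 49.88093588915915
[ 550.97626703 -266.76146479  119.        ] diam 41.21816874797702
[442.26777945 -11.97576959 119.        ] diam 44.686157428023556
[ 392.13677104 -290.73212312  119.        ] diam 63.32664593451136
[ 613.92210508 -229.422413    119.        ] diam 37.412641698847516
[ 603.30359634 -225.49409868  119.        ] diam 38.39683296171861
[ 454.81522259 -317.88979472  119.        ] diam 47.33686734713771
[ 483.29866642 -268.63013581  119.        ] diam 40.78803029601816
[ 387.80693923 -296.33257437  119.        ] diam 46.48616853914377
```

View pics/j3.png

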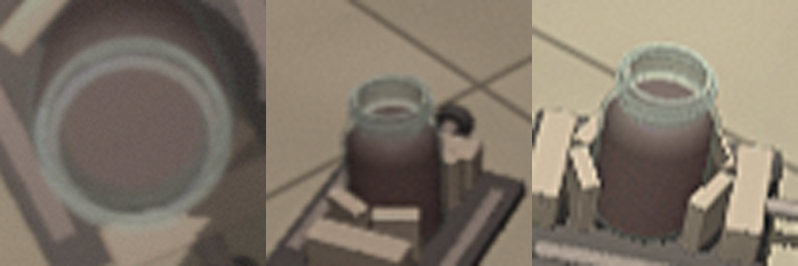

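The crop shows the rim ellipse centred at scene (227.6,139.2), side (382.5,144.7) and wrist (291,202). I cross-check those and go on to the lid.

Run:
```python
from h import *
print(ray(load("c_scene.npz"),227.6,139.2,119),ray(load("c_side.npz"),382.5,144.7,119))
# lid & band centroid by mask in both
for n,roi in(("scene",{"lid":(340,245,382,285),"band":(285,220,325,258)}),("side",{"lid":(225,290,268,330),"band":(255,230,298,272)})):
    c=load(f"c_{n}.npz")
    for k,(a,b,e,f) in roi.items():
        s=cv2.cvtColor(c[0][b:f,a:e],cv2.COLOR_BGR2HSV); m=(s[...,1]<75)&(s[...,2]>(120 if k=="lid" else 90))
        cnt=max(cv2.findContours(m.astype(np.uint8),cv2.RETR_EXTERNAL,cv2.CHAIN_APPROX_NONE)[0],key=cv2.contourArea)
        (u,v),ax,_=cv2.fitEllipse(cnt); print(n,k,u+a,v+b,ax,ray(c,u+a,v+b,23 if k=="lid" else 34))
```

```text
[ 540.58447907 -222.9925136   119.        ] [ 543.63776888 -217.180705    119.        ]
scene lid 359.26319122314453 263.5931587219238 (15.500931739807129, 21.02042579650879) [537.8086416  214.95931905  23.        ]
scene band 303.9226474761963 236.16253471374512 (19.999853134155273, 27.509090423583984) [575.92677617  82.69721718  34.        ]
side lid 244.87130165100098 309.5946445465088 (22.873199462890625, 25.20265007019043) [540.73741505 217.0289469   23.        ]
side band 275.0807418823242 251.08560180664062 (28.877853393554688, 31.842714309692383) [578.77209815  88.10260848  34.        ]
```

Call:
play_rows(
  grip=[0,0,0,0,0,0,0,0,0,0],
  linear=[
    [0,-43,0],
    [0,-43,0],
    [0,-43,0],
    [0,-43,0],
    [0,-43,0],
    [0,-43,0],
    [0,-43,0],
    [0,-43,0],
    [0,-43,20],
    [0,-43,20],
  ],
  turn=[
    [0,0,0],
    [0,0,0],
    [0,0,0],
    [0,0,0],
    [0,0,0],
    [0,0,0],
    [0,0,0],
    [0,0,0],
    [0,0,0],
    [0,0,0],
  ],
)

```text
time: 2.9
position: [544.2, 217.5, 161.0]
eef_rot: [-3.141, -0.003, -0.002]
contact_force: [1.6, -0.3, 0.4]
opening: 85.3
finger_force: 0.0
```

Call:
play_rows(
  grip=[0,0,0,0,0],
  linear=[
    [0,0,20],
    [0,0,20],
    [0,0,0],
    [0,0,0],
    [0,0,0],
  ],
  turn=[
    [0,0,0],
    [0,0,0],
    [0,0,0],
    [0,0,0],
    [0,0,0],
  ],
)

```text
time: 3.4
position: [544.8, 216.3, 122.2]
eef_rot: [-3.141, -0.003, -0.001]
contact_force: [-0.5, -0.1, 0.8]
opening: 85.1
finger_force: 0.0
```

```bash
cat >> h.py <<'E'
def whites(c,z,lo,hi,vmin=110,smax=70):
    s=cv2.cvtColor(c[0],cv2.COLOR_BGR2HSV); m=((s[...,1]<smax)&(s[...,2]>vmin)).astype(np.uint8)
    f=c[1][0,0]
    for k in cv2.findContours(m,cv2.RETR_EXTERNAL,cv2.CHAIN_APPROX_NONE)[0]:
        if len(k)<30: continue
        (u,v),ax,_=cv2.fitEllipse(k); X=ray(c,u,v,z); d=np.array(ax)/f*(c[2]@X+c[3])[2]
        if lo<d[0]<hi and lo<d[1]<hi: print(np.round([u,v],1),X.round(1),d.round(1))
E
python3 - <<'E'
from h import *
c=shot("wrist"); save(c,"wlid.npz"); o=get_obs(); print(o["position"],o["eef_rot"])
for s in(60,80,100):whites(c,23,35,80,110,s)
cv2.imwrite("pics/wlid.png",c[0])
E
```

```text
[544.7959918  216.47506035 122.12336946] [-3.14078368e+00 -2.72951158e-03 -1.04548432e-03]
[462.9 156.8] [578.6  76.4  23. ] [58.9 70.6]
[463.2 156.8] [578.6  76.1  23. ] [59.4 71.1]
[463.5 156.8] [578.6  75.9  23. ] [59.8 71.5]
```

View pics/wlid.png

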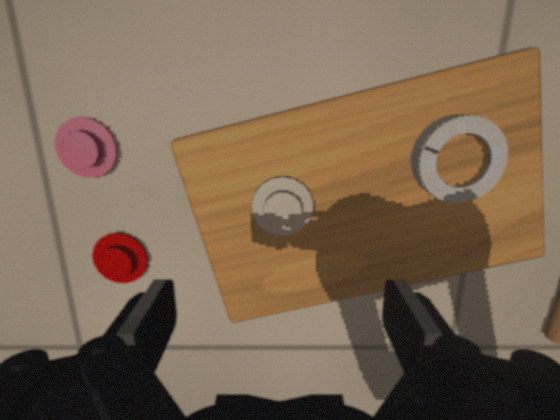

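The view shows the white lid at (283,206) on the board, half in the gripper's shadow. The band is at (461,158), and the red and pink lids are off the board to the left.

Run:
```python
from h import *
c=load("wlid.npz"); a,b=235,160
s=cv2.cvtColor(c[0][b:255,a:330],cv2.COLOR_BGR2HSV)[...,1]
_,m=cv2.threshold(cv2.GaussianBlur(s,(3,3),0),0,255,cv2.THRESH_BINARY_INV+cv2.THRESH_OTSU)
k=max(cv2.findContours(m,cv2.RETR_EXTERNAL,cv2.CHAIN_APPROX_NONE)[0],key=cv2.contourArea)
(u,v),ax,_=cv2.fitEllipse(k); print(u+a,v+b,ax)
for p in((u+a,v+b),(283,206.5)): print(ray(c,*p,23))
X=ray(c,u+a,v+b,23); print(np.array(ax)/c[1][0,0]*(c[2]@X+c[3])[2])
```

```text
282.1527633666992 205.60867309570312 (58.502113342285156, 61.075618743896484)
[539.73196234 213.85983125  23.        ]
[538.98992663 213.18394399  23.        ]
[46.50939148 48.55533757]
```

Call:
play_rows(
  grip=[0,0,0,0,0,0,0],
  linear=[
    [-5,2.8,0],
    [0,0,25],
    [0,0,25],
    [0,0,20],
    [0,0,10],
    [0,0,0],
    [0,0,0],
  ],
  turn=[
    [0,0,0],
    [0,0,0],
    [0,0,0],
    [0,0,0],
    [0,0,0],
    [0,0,0],
    [0,0,0],
  ],
)

```text
time: 4.15
position: [539.5, 214.2, 41.5]
eef_rot: [-3.141, -0.002, -0.0]
contact_force: [-0.3, 0.0, 0.6]
opening: 85.2
finger_force: 0.0
```

Run:
```python
from h import *
c=shot("wrist"); save(c,"wlid2.npz")
P=[]
for i in range(8): P.append(get_obs()["position"])
print(np.array(P).round(1)[[0,4,7]],get_obs()["eef_rot"])
print(proj(c,[539.5,213.6,24]))
cv2.imwrite("pics/wlid2.png",c[0])
```

```text
[[539.8 214.3  41.9]
 [539.8 214.3  41.9]
 [539.8 214.3  41.9]] [-3.14091742e+00 -2.38960385e-03 -4.19133693e-05]
[279.85547868 239.00964993]
```

View pics/wlid2.png

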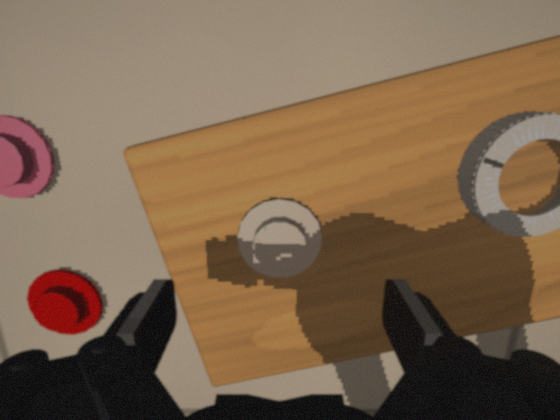

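The lid sits at (280,238), exactly as predicted, so I descend and grip the raised middle.

Call:
play_rows(
  grip=[0,0,0,0.5,0.8,1,1,1,1,1],
  linear=[
    [0,0,8],
    [0,0,7.5],
    [0,0,0],
    [0,0,0],
    [0,0,0],
    [0,0,0],
    [0,0,0],
    [0,0,0],
    [0,0,0],
    [0,0,0],
  ],
  turn=[
    [0,0,0],
    [0,0,0],
    [0,0,0],
    [0,0,0],
    [0,0,0],
    [0,0,0],
    [0,0,0],
    [0,0,0],
    [0,0,0],
    [0,0,0],
  ],
)

```text
time: 5.2
position: [538.9, 214.1, 24.8]
eef_rot: [3.142, -0.0, 0.0]
contact_force: [-1.1, -0.1, 0.3]
opening: -0.1
finger_force: 0.0
```

Run:
```python
from h import *
c=shot("wrist"); save(c,"wlid3.npz"); s=shot("side"); save(s,"s3.npz")
print(get_obs()["position"],get_obs()["opening"])
cv2.imwrite("pics/l3.png",np.hstack([cv2.resize(c[0][160:340,180:380],(400,360)),cv2.resize(s[0][250:340,195:295],(400,360))]))
```

```text
[538.90770334 214.03662615  24.7449708 ] -0.08253737304076826
```

View pics/l3.png

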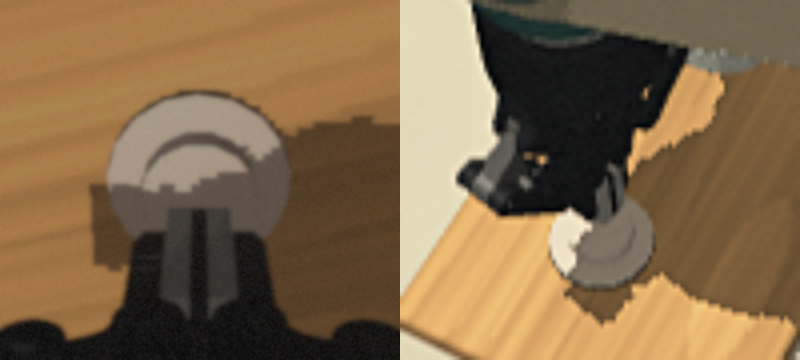

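The fingers are shut with the tips at wrist (279,264) and side (247,305). They appear to be above or behind the raised middle, and the lid has not moved. I triangulate the tips.

Run:
```python
from h import *
c=load("wlid3.npz"); s=load("s3.npz")
for x in (539,530,520):
  for z in (25,30,35,40,45): print(x,z,proj(c,[x,214,z]).round(1),proj(s,[x,214,z]).round(1))
P=[k[1]@np.c_[k[2],k[3]] for k in(c,s)]
for a,b in(((279,264),(247,305)),((279,264),(247,302))):
  X=cv2.triangulatePoints(P[0],P[1],np.array(a,float),np.array(b,float)); print((X[:3]/X[3]).ravel())
k=s[0]; 
# lid in side view and in wrist
X=cv2.triangulatePoints(P[0],P[1],np.array((180+200/2,160+178/2.)),np.array((195+602/4-100,250+240/4.))); print("lid",(X[:3]/X[3]).ravel())
```

```text
539 25 [279.  251.8] [246.6 308.5]
539 30 [279.  255.8] [246.4 307.2]
539 35 [279.  260.1] [246.2 305.8]
539 40 [279.  264.6] [246.1 304.5]
539 45 [279.  269.4] [245.9 303.1]
530 25 [279.  267.1] [250.2 311.3]
530 30 [279.  271.5] [250. 310.]
530 35 [279.  276.2] [249.9 308.7]
530 40 [279. 281.] [249.7 307.3]
530 45 [279.  286.2] [249.5 306. ]
520 25 [279.  283.7] [254.2 314.5]
520 30 [279.  288.4] [254.1 313.2]
520 35 [279.  293.4] [253.9 311.8]
520 40 [279.  298.6] [253.8 310.5]
520 45 [279.  304.2] [253.6 309.2]
[537.95342593 213.30704902  37.89661295]
[539.98095457 211.69581486  43.51804166]
lid [539.75321162 215.31894474  21.17803124]
```

The tips triangulate to z of about 38, not the reported 25, so they closed above the raised middle. I calibrate the tip height by touching the top of the lid (z = 34) gently with the shut fingers.

Call:
play_rows(
  grip=[1,1],
  linear=[
    [0,0,2],
    [0,0,0],
  ],
  turn=[
    [0,0,0],
    [0,0,0],
  ],
)

```text
time: 5.5
position: [538.7, 214.0, 22.4]
eef_rot: [3.141, 0.001, 0.0]
contact_force: [0.2, -0.3, -0.7]
opening: -0.1
finger_force: 0.0
```

Call:
play_rows(
  grip=[1,1],
  linear=[
    [0,0,1],
    [0,0,0],
  ],
  turn=[
    [0,0,0],
    [0,0,0],
  ],
)

```text
time: 5.7
position: [538.8, 214.0, 21.6]
eef_rot: [3.141, 0.0, -0.0]
contact_force: [0.1, -0.1, 0.3]
opening: -0.3
finger_force: 0.0
```

Call:
play_rows(
  grip=[1,1],
  linear=[
    [0,0,1],
    [0,0,0],
  ],
  turn=[
    [0,0,0],
    [0,0,0],
  ],
)

```text
time: 5.9
position: [538.8, 214.0, 20.6]
eef_rot: [3.141, 0.0, -0.0]
contact_force: [0.8, 0.2, 0.3]
opening: -0.0
finger_force: 0.0
```

Call:
play_rows(
  grip=[1,1],
  linear=[
    [0,0,1],
    [0,0,0],
  ],
  turn=[
    [0,0,0],
    [0,0,0],
  ],
)

```text
time: 6.1
position: [538.9, 214.0, 19.6]
eef_rot: [3.141, 0.0, -0.0]
contact_force: [-0.7, -0.0, -0.0]
opening: 0.1
finger_force: 0.0
```

Call:
play_rows(
  grip=[1,1],
  linear=[
    [0,0,1],
    [0,0,0],
  ],
  turn=[
    [0,0,0],
    [0,0,0],
  ],
)

```text
time: 6.3
position: [538.8, 214.0, 18.6]
eef_rot: [3.141, 0.0, -0.0]
contact_force: [0.0, -0.3, 0.2]
opening: 0.1
finger_force: 0.0
```

Run:
```python
from h import *
c=shot("wrist"); save(c,"wlid4.npz"); s=shot("side")
print(get_obs()["position"],get_obs()["contact_force"])
cv2.imwrite("pics/l4.png",np.hstack([cv2.resize(c[0][160:340,180:380],(400,360)),cv2.resize(s[0][250:340,195:295],(400,360))]))
```

```text
[538.881085   214.03412843  18.73245053] [ 1.1582034   0.17923235 -0.44308177]
```

View pics/l4.png

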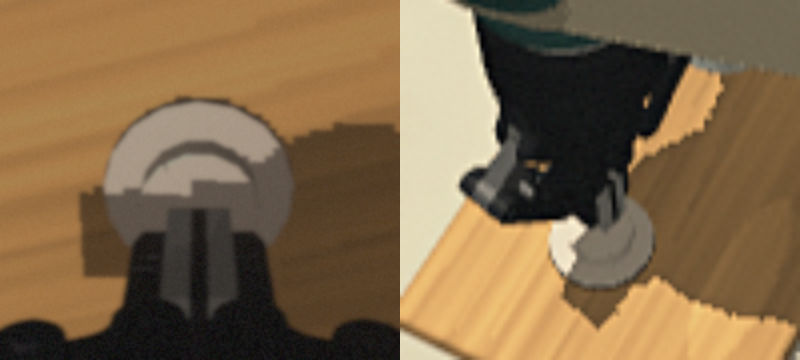

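The fingers are still hovering just above the raised middle with no contact. The tip edge is at wrist (279,264) and the lid centre at (280,252). I keep lowering in 1 mm steps.

Call:
play_rows(
  grip=[1,1],
  linear=[
    [0,0,1],
    [0,0,0],
  ],
  turn=[
    [0,0,0],
    [0,0,0],
  ],
)

```text
time: 6.6
position: [538.8, 214.0, 17.6]
eef_rot: [3.141, 0.0, -0.0]
contact_force: [0.2, 0.3, -0.3]
opening: 0.1
finger_force: 0.0
```

Call:
play_rows(
  grip=[1,1],
  linear=[
    [0,0,1],
    [0,0,0],
  ],
  turn=[
    [0,0,0],
    [0,0,0],
  ],
)

```text
time: 6.8
position: [538.8, 214.0, 16.6]
eef_rot: [3.141, 0.0, 0.0]
contact_force: [-0.4, 0.6, -0.1]
opening: 0.1
finger_force: 0.0
```

Call:
play_rows(
  grip=[1,1],
  linear=[
    [0,0,1],
    [0,0,0],
  ],
  turn=[
    [0,0,0],
    [0,0,0],
  ],
)

```text
time: 7.0
position: [538.8, 214.0, 15.6]
eef_rot: [3.141, 0.0, 0.0]
contact_force: [0.4, 0.6, 0.1]
opening: 0.4
finger_force: 0.0
```

Call:
play_rows(
  grip=[1,1],
  linear=[
    [0,0,1],
    [0,0,0],
  ],
  turn=[
    [0,0,0],
    [0,0,0],
  ],
)

```text
time: 7.2
position: [538.8, 214.0, 14.6]
eef_rot: [3.141, 0.0, 0.0]
contact_force: [-0.7, -0.5, 1.2]
opening: -0.0
finger_force: 0.0
```

Call:
play_rows(
  grip=[1,1],
  linear=[
    [0,0,1],
    [0,0,0],
  ],
  turn=[
    [0,0,0],
    [0,0,0],
  ],
)

```text
time: 7.4
position: [538.8, 214.0, 13.6]
eef_rot: [3.141, 0.0, 0.0]
contact_force: [-0.2, 0.3, 0.3]
opening: -0.0
finger_force: 0.0
```

Call:
play_rows(
  grip=[1,1],
  linear=[
    [0,0,1],
    [0,0,0],
  ],
  turn=[
    [0,0,0],
    [0,0,0],
  ],
)

```text
time: 7.6
position: [538.8, 214.0, 12.6]
eef_rot: [3.141, 0.0, 0.0]
contact_force: [-0.4, -0.4, 0.2]
opening: -0.1
finger_force: 0.0
```

Run:
```python
from h import *
c=shot("wrist"); save(c,"wlid5.npz"); s=shot("side"); save(s,"s5.npz"); s=shot("scene"); save(s,"sc5.npz")
print(get_obs()["position"],get_obs()["contact_force"])
m=np.hstack([cv2.resize(x,(260,300),interpolation=cv2.INTER_CUBIC) for x in(c[0][200:300,236:323],load("s5.npz")[0][270:330,220:272],s[0][225:285,334:386])])
cv2.imwrite("pics/l5.png",m)
```

```text
[538.92699721 214.06390048  12.78941353] [-0.55488296  0.11319847  0.12423801]
```

View pics/l5.png

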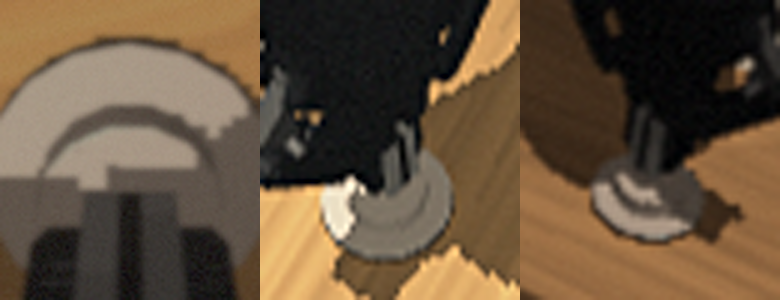

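The fingers are directly over the raised middle and close above it, with tips at wrist (279,264), side (246,309) and scene (360,260). I triangulate again.

Run:
```python
from h import *
w,s,e=load("wlid5.npz"),load("s5.npz"),load("sc5.npz")
for x,y in((539,214),(528,217),(550,217)):
  for z in(32,36,40,44,48): print(x,y,z,proj(w,[x,y,z]).round(1),proj(s,[x,y,z]).round(1),proj(e,[x,y,z]).round(1))
```

```text
539 214 32 [278.9 268.5] [246.4 306.6] [359.1 260.9]
539 214 36 [278.9 272.4] [246.2 305.5] [359.3 259.7]
539 214 40 [278.9 276.6] [246.1 304.5] [359.5 258.4]
539 214 44 [278.9 280.9] [245.9 303.4] [359.8 257.2]
539 214 48 [278.9 285.5] [245.8 302.3] [360.  255.9]
528 217 32 [272.7 288.8] [249.7 311.2] [363.4 259.1]
528 217 36 [272.6 293.1] [249.5 310.2] [363.7 257.8]
528 217 40 [272.5 297.7] [249.4 309.1] [363.9 256.6]
528 217 44 [272.3 302.4] [249.2 308. ] [364.1 255.4]
528 217 48 [272.1 307.4] [249.1 306.9] [364.4 254.1]
550 217 32 [272.5 247.3] [240.9 304.3] [356.8 264.3]
550 217 36 [272.4 250.8] [240.7 303.2] [357. 263.]
550 217 40 [272.2 254.6] [240.5 302.1] [357.3 261.8]
550 217 44 [272.1 258.5] [240.4 301. ] [357.5 260.6]
550 217 48 [271.9 262.6] [240.2 299.9] [357.7 259.3]
```

Call:
play_rows(
  grip=[1,1],
  linear=[
    [0,0,1],
    [0,0,0],
  ],
  turn=[
    [0,0,0],
    [0,0,0],
  ],
)

```text
time: 7.95
position: [538.8, 214.0, 11.6]
eef_rot: [3.141, 0.0, -0.0]
contact_force: [-0.4, -0.7, -0.7]
opening: 0.0
finger_force: 0.0
```

Call:
play_rows(
  grip=[1,1],
  linear=[
    [0,0,1],
    [0,0,0],
  ],
  turn=[
    [0,0,0],
    [0,0,0],
  ],
)

```text
time: 8.15
position: [538.8, 214.0, 10.6]
eef_rot: [3.141, 0.0, -0.0]
contact_force: [-0.7, -0.2, 0.6]
opening: -0.0
finger_force: 0.0
```

Call:
play_rows(
  grip=[1,1],
  linear=[
    [0,0,1],
    [0,0,0],
  ],
  turn=[
    [0,0,0],
    [0,0,0],
  ],
)

```text
time: 8.35
position: [538.8, 214.0, 9.6]
eef_rot: [3.141, 0.0, 0.0]
contact_force: [1.2, 0.5, 0.4]
opening: -0.2
finger_force: 0.0
```

Call:
play_rows(
  grip=[1,1],
  linear=[
    [0,0,1],
    [0,0,0],
  ],
  turn=[
    [0,0,0],
    [0,0,0],
  ],
)

```text
time: 8.55
position: [538.8, 214.0, 8.6]
eef_rot: [3.141, 0.0, 0.0]
contact_force: [-0.4, -0.1, -0.4]
opening: 0.0
finger_force: 0.0
```

Call:
play_rows(
  grip=[1,1],
  linear=[
    [0,0,1],
    [0,0,0],
  ],
  turn=[
    [0,0,0],
    [0,0,0],
  ],
)

```text
time: 8.75
position: [538.8, 214.0, 7.6]
eef_rot: [3.141, 0.0, -0.0]
contact_force: [0.1, -0.2, -0.1]
opening: -0.1
finger_force: 0.0
```

Call:
play_rows(
  grip=[1,1],
  linear=[
    [0,0,1],
    [0,0,0],
  ],
  turn=[
    [0,0,0],
    [0,0,0],
  ],
)

```text
time: 8.95
position: [538.8, 214.0, 6.6]
eef_rot: [3.141, 0.0, 0.0]
contact_force: [0.1, -1.0, 0.7]
opening: -0.5
finger_force: 0.0
```

Call:
play_rows(
  grip=[1,1],
  linear=[
    [0,0,1],
    [0,0,0],
  ],
  turn=[
    [0,0,0],
    [0,0,0],
  ],
)

```text
time: 9.15
position: [538.8, 214.0, 5.6]
eef_rot: [3.141, 0.0, 0.0]
contact_force: [-0.3, -0.5, -0.8]
opening: -0.2
finger_force: 0.0
```

Call:
play_rows(
  grip=[1,1],
  linear=[
    [0,0,1],
    [0,0,0],
  ],
  turn=[
    [0,0,0],
    [0,0,0],
  ],
)

```text
time: 9.35
position: [538.8, 214.0, 4.6]
eef_rot: [3.141, 0.0, 0.0]
contact_force: [-0.2, 0.5, -0.1]
opening: -0.2
finger_force: 0.0
```

Call:
play_rows(
  grip=[1,1],
  linear=[
    [0,0,1],
    [0,0,0],
  ],
  turn=[
    [0,0,0],
    [0,0,0],
  ],
)

```text
time: 9.55
position: [538.8, 214.0, 3.6]
eef_rot: [3.141, 0.0, 0.0]
contact_force: [-1.4, 0.7, 0.5]
opening: -0.0
finger_force: 0.0
```

Call:
play_rows(
  grip=[1,1],
  linear=[
    [0,0,1],
    [0,0,0],
  ],
  turn=[
    [0,0,0],
    [0,0,0],
  ],
)

```text
time: 9.75
position: [539.1, 214.1, 3.1]
eef_rot: [-3.142, -0.0, 0.0]
contact_force: [-1.7, 0.2, 3.1]
opening: -0.2
finger_force: 1.1
```

Call:
play_rows(
  grip=[1,1],
  linear=[
    [0,0,1],
    [0,0,0],
  ],
  turn=[
    [0,0,0],
    [0,0,0],
  ],
)

```text
time: 9.95
position: [539.1, 214.1, 3.0]
eef_rot: [-3.142, -0.0, 0.0]
contact_force: [-4.0, -2.4, 9.0]
opening: -0.5
finger_force: 4.4
```

Contact came at a TCP reading of 3.2, so the real tips sit about 31 mm behind the reported TCP. I back off, open, descend accordingly and grip the raised middle.

Call:
play_rows(
  grip=[1,0,0,0,0,0,0,0,0,0],
  linear=[
    [0,0,-10],
    [0,0,-10],
    [0,0,0],
    [0,0,0],
    [0,0,0],
    [0,0,0],
    [0,0,10],
    [0,0,10],
    [0,0,7],
    [0,0,0],
  ],
  turn=[
    [0,0,0],
    [0,0,0],
    [0,0,0],
    [0,0,0],
    [0,0,0],
    [0,0,0],
    [0,0,0],
    [0,0,0],
    [0,0,0],
    [0,0,0],
  ],
)

```text
time: 10.95
position: [537.7, 213.7, -7.4]
eef_rot: [3.14, 0.003, 0.0]
contact_force: [0.2, -0.0, 0.2]
opening: 85.5
finger_force: 0.0
```

Call:
play_rows(
  grip=[0.3,0.5,0.7,1,1,1,1,1],
  linear=[
    [0,0,0],
    [0,0,0],
    [0,0,0],
    [0,0,0],
    [0,0,0],
    [0,0,0],
    [0,0,0],
    [0,0,0],
  ],
  turn=[
    [0,0,0],
    [0,0,0],
    [0,0,0],
    [0,0,0],
    [0,0,0],
    [0,0,0],
    [0,0,0],
    [0,0,0],
  ],
)

```text
time: 11.75
position: [539.4, 214.2, -4.4]
eef_rot: [-3.141, -0.001, 0.0]
contact_force: [-0.6, 0.2, 4.9]
opening: 26.5
finger_force: 59.1
```

Call:
play_rows(
  grip=[1,1,1,1,1,1],
  linear=[
    [0,0,-10],
    [0,0,-20],
    [0,0,-30],
    [0,0,-30],
    [0,0,0],
    [0,0,0],
  ],
  turn=[
    [0,0,0],
    [0,0,0],
    [0,0,0],
    [0,0,0],
    [0,0,0],
    [0,0,0],
  ],
)

```text
time: 12.35
position: [539.0, 214.1, 85.3]
eef_rot: [-3.141, -0.001, -0.0]
contact_force: [-0.3, 0.1, -1.1]
opening: 26.5
finger_force: 59.1
```

```bash
cat >> h.py <<'E'
def tool(c,o): # tool-frame point from world
    R=Ro.from_euler("xyz",o["eef_rot"]).as_matrix(); return lambda X:R.T@(np.array(X)-o["position"])
def lowsat(c,roi,smax=None):
    a,b,e,f=roi; s=cv2.cvtColor(c[0][b:f,a:e],cv2.COLOR_BGR2HSV)
    return s
E
python3 - <<'E'
from h import *
o=get_obs(); c=shot("wrist"); save(c,"wheld.npz"); s=shot("side"); save(s,"sheld.npz"); print(o["position"],o["eef_rot"],o["opening"],o["finger_force"],o["contact_force"])
g=cv2.cvtColor(c[0],cv2.COLOR_BGR2GRAY); hs=cv2.cvtColor(c[0],cv2.COLOR_BGR2HSV)
print(g[200:340:4,224:340:6])
print(hs[200:340:8,224:340:8,1])
E
```

```text
[539.02874415 214.13731292  85.25873066] [-3.14136943e+00 -9.12299535e-04 -4.17148158e-06] 26.48250969628563 59.07497763633728 [-0.28387118  0.11895574 -1.07152089]
[[124 126 131 134 134 136 134 135 135 130 122 117  74  67  69  65  67  72
   87 122]
 [134 133 136 139 135 134 131 127 121 118 113  69  70  69  70  70  70  72
   73 116]
 [136 135 133 133 129 125 119 116 117 117 110  73  72  70  69  71  72  70
   71  66]
 [131 132 124 121 117 120 119 120 123 119  72  70  74  75  72  66  70  64
   69  68]
 [123 121 117 121 123 124 123 126 127 121  72  76  73  70  66  66  71  68
   69  68]
 [120 120 125 126 124 127 128 124  99  91  73  69  68  71  68  68  65  69
   67  70]
 [123 127 129 127 129 131 127  83  64  65  65  69  67  70  69  71  67  70
   71  72]
 [129 132 131 131 128 103  62  66  95 133 104  71  50  62  72  70  72  74
   70  71]
 [132 133 120 122 116  74 149 156 154 155 156 156 151  96  65  74  72  72
   73  73]
 [120 119 121 122  86 157 158 158 157 155 157 157 155 155 113  59  73  74
   71  67]
 [129 127 125 105 156 156 156 158 157 157 155 156 156 155 153 127  69  68
   70  72]

[... 2475 characters left out ...]
3 132]
 [147  52  51  50  53  56  60  55  52  52  59  55  50  68 143]
 [144  47  49  65  50  50  53  55  53  52  58  52  40  59 133]
 [141  31  31  63  55  53  56  51  51  54  54  74  38  56 137]
 [ 35  31  38  54  49  49  55  56  59  56  52  65  26  26  36]
 [  7  30  41  50  54  59  56  63  56  53  55   7  43  39  38]
 [ 29  41  85  52  58  57  54  47  54  57  54 106  34  34  38]
 [ 30  29 100  62  54  52  58  54  50  54  55  51  98  26  20]
 [  9  22  27  48  57  52  49  62  58  53  54  71  41  22  49]
 [ 33  44  96 138 142  76  53  58  55  99 142 107  44  77  72]
 [ 85  23 113 147 145 145 153 145 142 109  61  58  88  68  13]
 [ 57  53  21 145 125  70  54  61  56  56  54  51  27 102  20]]
```

```bash
cat >> h.py <<'E'
from scipy.optimize import least_squares
def circ(c,pts,z):
    Q=np.array([ray(c,u,v,z)[:2] for u,v in pts])
    f=lambda p:np.hypot(Q[:,0]-p[0],Q[:,1]-p[1])-p[2]
    r=least_squares(f,[*Q.mean(0),20],loss="soft_l1",f_scale=.5); return r.x,np.abs(r.fun).mean()
def heldlid(c,z,rows=range(230,262,2)):
    s=cv2.GaussianBlur(cv2.cvtColor(c[0],cv2.COLOR_BGR2HSV)[...,1],(3,3),0); p=[]
    for v in rows:
        k=np.where(s[v,200:360]<90)[0]+200
        if len(k)>15: p+= [(k[0]-.5,v),(k[-1]+.5,v)]
    return circ(c,p,z)
E
python3 - <<'E'
from h import *
c=load("wheld.npz")
for z in(110,113,115,117): print(z,heldlid(c,z))
E
```

```text
110 (array([538.20046206, 213.96274035,  24.59090092]), np.float64(0.11096951121521459))
113 (array([539.81513498, 213.96497384,  24.09678321]), np.float64(0.10873960055377074))
115 (array([540.89157962, 213.96646247,  23.76737392]), np.float64(0.10725300745103228))
117 (array([541.96802109, 213.96795081,  23.43796664]), np.float64(0.10576642563043737))
```

The lid is held centred under the tool, and the circle fit gives radius 24.5 and offset under 1 mm. I carry it over the jar.

Call:
play_rows(
  grip=[1,1,1,1,1,1,1,1,1,1],
  linear=[
    [0,0,-35],
    [0,0,-35],
    [0,30,-35],
    [0,40,0],
    [0,40,0],
    [0,40,0],
    [0,40,0],
    [0,40,0],
    [0,40,0],
    [0,40,0],
  ],
  turn=[
    [0,0,0],
    [0,0,0],
    [0,0,0],
    [0,0,0],
    [0,0,0],
    [0,0,0],
    [0,0,0],
    [0,0,0],
    [0,0,0],
    [0,0,0],
  ],
)

```text
time: 13.45
position: [538.1, -97.4, 188.1]
eef_rot: [-3.141, 0.003, 0.0]
contact_force: [-0.2, -0.8, 0.4]
opening: 26.8
finger_force: 59.2
```

Call:
play_rows(
  grip=[1,1,1,1,1,1,1],
  linear=[
    [0,40,0],
    [0,40,0],
    [3,35,0],
    [4,12,0],
    [0,0,0],
    [0,0,0],
    [0,0,0],
  ],
  turn=[
    [0,0,0],
    [0,0,0],
    [0,0,0],
    [0,0,0],
    [0,0,0],
    [0,0,0],
    [0,0,0],
  ],
)

```text
time: 14.15
position: [546.0, -221.4, 189.6]
eef_rot: [-3.141, 0.0, 0.002]
contact_force: [0.7, 0.7, -0.9]
opening: 26.7
finger_force: 59.2
```

Run:
```python
from h import *
o=get_obs(); c=shot("wrist"); save(c,"wj2.npz"); print(o["position"],o["eef_rot"],o["opening"],o["joints"][5])
g=cv2.GaussianBlur(cv2.cvtColor(c[0],cv2.COLOR_BGR2GRAY),(3,3),0)
print(proj(c,[546.4,-222.6,119]))
for img,r0 in((g[130:260,215:345],0),(cv2.cvtColor(load("wjar.npz")[0],cv2.COLOR_BGR2GRAY)[130:260,215:345],1)):
    cc=c if r0==0 else load("wjar.npz")
    for p2 in (.6,.45):
        hc=cv2.HoughCircles(cv2.resize(img,None,fx=4,fy=4,interpolation=cv2.INTER_CUBIC),cv2.HOUGH_GRADIENT_ALT,1,3,param1=100,param2=p2,minRadius=90,maxRadius=180)
        if hc is not None:
            for h in hc[0][:5]:
                u,v=h[0]/4+215,h[1]/4+130; X=ray(cc,u,v,119); print(r0,p2,round(u,1),round(v,1),X.round(1),(2*h[2]/4/cc[1][0,0]*(cc[2]@X+cc[3])[2]).round(1))
```

```text
[ 546.02742749 -221.41711153  189.58556455] [-3.14113388e+00  4.11663570e-04  1.76132280e-03] 26.670253989459518 1.121027925678651
[280.61590189 209.8404366 ]
1 0.6 291.0 203.2 [ 545.4 -222.7  119. ] 43.3
1 0.6 295.2 206.8 [ 542.7 -225.8  119. ] 48.9
1 0.6 287.2 199.8 [ 548.1 -219.9  119. ] 49.2
1 0.6 297.5 186.8 [ 558.  -227.3  119. ] 61.1
1 0.6 303.5 202.5 [ 546.  -231.9  119. ] 37.7
1 0.45 296.8 205.2 [ 543.8 -226.9  119. ] 48.5
1 0.45 291.0 203.2 [ 545.4 -222.7  119. ] 43.3
1 0.45 295.8 185.2 [ 559.1 -226.   119. ] 60.5
1 0.45 298.8 201.2 [ 546.9 -228.4  119. ] 43.1
1 0.45 288.0 196.0 [ 551.  -220.4  119. ] 45.1
```

Run:
```python
from h import *
for f,(u0,v0) in(("wjar.npz",(291,202.6)),("wj2.npz",(280.6,209.8))):
    c=load(f); im=c[0].astype(float)
    d=cv2.GaussianBlur(im[...,1]-im[...,2],(0,0),.7)   # G-R : greenish glass
    pol=cv2.warpPolar(d.astype(np.float32),(50,72),(u0,v0),50,cv2.WARP_POLAR_LINEAR|cv2.INTER_LINEAR)
    print(f); print(pol[::6,18:48:1].round().astype(int))
```

```text
wjar.npz
[[-13 -14 -14 -14 -14 -13 -11  -8  -6  -5  -4  -3  -4  -3  -1   1   1   1
   -1  -4  -7  -9 -10 -10 -10 -10  -9  -8  -7  -7]
 [-14 -15 -14 -12  -9  -6  -4  -3  -2  -2  -1   0   0   1   1   0  -1  -4
   -7 -10 -10 -10 -10 -10 -10 -11 -11  -9 -10 -10]
 [-13 -12  -9  -6  -4  -3  -3  -2  -1  -1  -1  -1   1   1   0  -2  -6  -8
  -10 -12 -13 -14 -15 -16 -16 -17 -17 -15 -13  -9]
 [-13 -11  -9  -6  -4  -3  -3  -2  -1  -1  -1  -1   0   0   0  -1  -3  -4
   -8 -11 -13 -15 -16 -15 -15 -16 -16 -17 -17 -17]
 [-14 -14 -12  -8  -5  -4  -4  -4  -3  -2   0   0   1   1   2   1   0  -1
   -3  -6  -7  -8  -9 -10  -9  -9  -9  -9  -9  -8]
 [-15 -15 -15 -15 -13 -11  -8  -6  -5  -5  -4  -3  -1   0   1   1   1   0
   -3  -6 -10 -13 -14 -15 -15 -14 -13 -11  -9  -9]
 [-15 -15 -15 -15 -15 -15 -14 -13 -11  -8  -5  -3  -3  -3  -2  -1   1   1
    1   0  -2  -5  -9 -12 -14 -15 -15 -15 -15 -15]
 [-14 -14 -15 -15 -13 -13 -13 -13 -10  -7  -6  -5  -4  -4  -3  -3  -2  -2
   -3  -5  -8 -10 -10  -9  -8  -6  -5  -4  -6  -7]
 [-15 -15 -16 -15 -15 -15 -14 -11  -7  -5  -4  -4  -4  -3  -2  -1   0  -1
   -2  -5  -8 -10
[... 1218 characters left out ...]
 -4  -4  -3  -1   0   1
    1   0  -3  -7 -11 -14 -16 -16 -16 -16 -16 -14]
 [-15 -15 -15 -15 -15 -14 -15 -15 -13  -9  -7  -6  -4  -4  -4  -2  -2  -3
   -4  -5  -7  -9 -11 -10  -8  -5  -4  -3  -4  -7]
 [-16 -16 -16 -15 -15 -15 -14 -12  -9  -7  -5  -4  -3  -2  -2  -1   0   0
   -1  -3  -7 -11 -12 -12 -13 -12 -12 -13 -12 -11]
 [-15 -15 -16 -15 -15 -14 -13 -10  -7  -6  -4  -4  -4  -3  -2   0   1   1
   -1  -4  -7  -9 -12 -13 -14 -13 -12 -12 -12 -12]
 [-16 -15 -15 -15 -15 -15 -14 -12  -9  -7  -6  -5  -5  -4  -3  -1   0   1
    0  -1  -5  -9 -11 -12 -12 -12 -12 -12 -12 -11]
 [-15 -16 -16 -15 -15 -15 -15 -15 -13 -11  -8  -6  -5  -4  -4  -3  -1   0
    1  -1  -3  -6  -9 -10  -8  -5  -3  -3  -3  -3]]
```

```bash
cat >> h.py <<'E'
def rim(c,u0,v0,degs,inner=True,thr=-10):
    im=c[0].astype(float); d=cv2.GaussianBlur(im[...,1]-im[...,2],(0,0),.7); p=[]
    for a in np.radians(degs):
        r=np.arange(12,46,.25); u=u0+r*np.cos(a); v=v0+r*np.sin(a)
        w=cv2.remap(d.astype(np.float32),u.astype(np.float32)[None],v.astype(np.float32)[None],1)[0]
        k=np.argmax((w>-5)&(r>20)) # inside glass
        if w[k]<=-5: continue
        if inner:
            while k>0 and w[k]>thr: k-=1
        else:
            while k<len(r)-1 and w[k]>thr: k+=1
        p.append((u[k],v[k]))
    return p
E
python3 - <<'E'
from h import *
for f,(u0,v0) in(("wjar.npz",(291,202.6)),("wj2.npz",(280.6,209.8))):
    c=load(f)
    for nm,dg,inn in(("in up",range(180,361,5),1),("in wide",range(160,381,5),1),("out all",range(150,391,5),0),("out up",range(180,361,5),0)):
        p=rim(c,u0,v0,dg,inn)
        for z in(119,113): print(f,nm,z,np.round(circ(c,p,z)[0],2),round(circ(c,p,z)[1],2))
    # fixed radius 21 upper inner
    p=rim(c,u0,v0,range(170,371,5)); Q=np.array([ray(c,*q,119)[:2] for q in p])
    print("fixed21",least_squares(lambda s:np.hypot(Q[:,0]-s[0],Q[:,1]-s[1])-21,[545,-222],loss="soft_l1").x)
E
```

```text
wjar.npz in up 119 [ 545.58 -222.35   19.29] 0.24
wjar.npz in up 113 [ 543.76 -222.56   19.74] 0.24
wjar.npz in wide 119 [ 546.4  -222.24   18.65] 0.4
wjar.npz in wide 113 [ 544.59 -222.44   19.09] 0.41
wjar.npz out all 119 [ 544.6  -223.88   30.56] 1.49
wjar.npz out all 113 [ 542.76 -224.11   31.27] 1.53
wjar.npz out up 119 [ 540.36 -223.63   34.2 ] 0.94
wjar.npz out up 113 [ 538.42 -223.86   35.  ] 0.96
fixed21 [ 543.46773488 -222.49110741]
wj2.npz in up 119 [ 545.18 -222.63   19.72] 0.19
wj2.npz in up 113 [ 543.2  -222.66   20.2 ] 0.2
wj2.npz in wide 119 [ 546.19 -222.6    18.92] 0.42
wj2.npz in wide 113 [ 544.23 -222.63   19.39] 0.43
wj2.npz out all 119 [ 545.77 -223.16   29.04] 0.96
wj2.npz out all 113 [ 543.81 -223.2    29.75] 0.98
wj2.npz out up 119 [ 543.34 -223.18   31.14] 0.86
wj2.npz out up 113 [ 541.34 -223.22   31.89] 0.88
fixed21 [ 543.59697895 -222.66407442]
```

Call:
play_rows(
  grip=[1,1,1,1,1,1,1,1],
  linear=[
    [-0.8,1.2,20],
    [0,0,20],
    [0,0,20],
    [0,0,15],
    [0,0,9],
    [0,0,4],
    [0,0,0],
    [0,0,0],
  ],
  turn=[
    [0,0,0],
    [0,0,0],
    [0,0,0],
    [0,0,0],
    [0,0,0],
    [0,0,0],
    [0,0,0],
    [0,0,0],
  ],
)

```text
time: 15.0
position: [545.6, -224.3, 102.8]
eef_rot: [3.141, -0.001, -0.0]
contact_force: [0.7, 0.1, 0.2]
opening: 26.8
finger_force: 59.2
```

Call:
play_rows(
  grip=[1,1],
  linear=[
    [0,0,2],
    [0,0,0],
  ],
  turn=[
    [0,0,0],
    [0,0,0],
  ],
)

```text
time: 15.2
position: [545.2, -224.3, 100.1]
eef_rot: [3.141, -0.001, -0.0]
contact_force: [0.7, 0.5, -0.4]
opening: 26.9
finger_force: 59.2
```

Run:
```python
from h import *
o=get_obs(); c=shot("wrist"); save(c,"wj3.npz"); print(o["position"],o["contact_force"])
# lid flange: fit from low-sat light pixels vs glass in rows above fingers
g=cv2.cvtColor(c[0],cv2.COLOR_BGR2GRAY).astype(int); 
print(g[205:275:3,215:345:5])
im=c[0].astype(int); print((im[...,1]-im[...,2])[205:275:4,215:345:6])
```

```text
[ 545.24992478 -224.25354021  100.12071345] [ 0.67849203  0.4611502  -0.41909059]
[[139 143 100  97  75  76  83  88  91  94  95  94  98  95  90  89  87  83
   76  69  63  58  61  57  52  54]
 [ 99 107  98  97  76  82  91  94  97 100 106 106 104 105 103  98  92  86
   82  73  69  61  64  54  53  52]
 [ 99 100  97  90  81  88  94  98 100 107 118 119 122 120 112 112  97  91
   85  76  71  63  68  54  55  56]
 [100 100  96  82  84  91  97 105 118 123 120 119 123 123 118 112 114 110
   88  80  78  68  68  58  52  53]
 [ 93  98 103  85  90  96 106 126 119 130 131 128 126 125 123 124 121 116
  113  88  80  67  68  61  54  53]
 [114  95 101  83  91 103 130 127 130 126 125 121 116 116 116 122 120 123
  115 112  81  72  66  67  53  54]
 [131  97  97  84  96 132 131 131 126 115 122 131 131 122 117 110 113 119
  124 121  93  75  68  72  56  52]
 [132  99  87  91 118 128 121 122 127 135 124  82  78  81  71  97 105 103
  119 123 126  82  70  77  57  54]
 [133 107  88  97 138 124 108 134 133  74  91 119 145 152 135 106  77  77
   97 117 130 103  68  79  64  51]
 [132 118  90 120 131 107 130 119  91
[... 2573 characters left out ...]
7 -16 -16 -16 -19 -18 -17 -17
    0  -2 -10 -12]
 [ -9   0   1  -3 -16 -15 -13 -17 -16 -17 -15 -15 -14 -17 -18 -16 -10 -10
   -8   4 -10 -13]
 [ -9   1   0 -14 -16 -17 -16 -15 -14 -11  -9 -10  -7 -11 -16 -15 -10 -11
  -10   1 -11  -8]
 [-10   0  -1 -16 -16 -16 -15 -11 -11  -9  -9  -9 -10  -8 -12 -10  -9 -12
  -13  -1  -8  -9]
 [-12   3  -2 -16 -14 -14 -16 -11  -8  -6 -15 -16 -15 -12  -8  -8 -13 -12
  -10  -9  -7 -12]
 [-14   3  -6 -11  -3  -1 -11  -7 -14 -16 -17 -15 -16 -14 -10  -9  -6  -6
   -6 -10  -9 -11]
 [-17   0  -6  -3  -3   1  -7 -17 -16 -16 -17 -15 -12 -10 -13 -10  -4  -3
   -3 -10  -9 -13]
 [-14  -3 -10  -2  -6  -2 -11 -11 -10 -13 -13 -13  -9 -11 -12 -10  -3  -3
   -6  -9 -11 -13]]
```

Run:
```python
from h import *
o=get_obs(); print(o["position"])
c=load("wj3.npz")
for dg in(range(195,346,5),range(200,320,5)):
  p=rim(c,279,281,dg) ; 
  import builtins
im=c[0].astype(float); d=cv2.GaussianBlur(im[...,1]-im[...,2],(0,0),.7)
def edge(deg,lo,hi,inn=True,u0=279,v0=281):
    P=[]
    for a in np.radians(deg):
        r=np.arange(lo,hi,.25); u=u0+r*np.cos(a); v=v0+r*np.sin(a)
        w=cv2.remap(d.astype(np.float32),u.astype(np.float32)[None],v.astype(np.float32)[None],1)[0]
        k=np.argmax(w>-9)
        if w[k]>-9 and k>0: P.append((u[k],v[k]))
    return P
P=edge(range(205,336,5),42,64)
for z in(124,126,128): print("lid",z,np.round(circ(c,P,z)[0],2),round(circ(c,P,z)[1],2))
# outer glass edge above (top arc)
print(proj(c,[545.2,-222.6,119]),proj(c,[545.2,-222.6-28,115]),proj(c,[545.2,-222.6+28,115]),proj(c,[545.2+28,-222.6,115]))
print(d[240:268:4,205:240:2].round().astype(int)); print(d[240:268:4,318:352:2].round().astype(int))
```

```text
[ 545.19528784 -224.22122988  100.06853338]
lid 124 [ 543.84 -224.2    24.4 ] 0.2
lid 126 [ 544.91 -224.2    24.08] 0.2
lid 128 [ 545.99 -224.2    23.75] 0.2
[275.39824892 268.3382298 ] [332.69028742 264.60130501] [218.2483903 264.5164659] [275.34644594 210.13137117]
[[ -8  -9 -10 -10 -15 -16 -11  -6  -6  -7  -4  -2  -3  -2  -3  -4  -4  -4]
 [-13 -10  -9  -7  -9 -13 -12  -6  -5  -4  -2  -1  -2  -4  -4  -4  -5 -11]
 [-15 -13  -9  -9  -9 -10 -11  -7  -2   0   1  -1  -4  -3  -3  -8 -13 -16]
 [-14 -15 -13 -10  -9  -8  -7  -4   1   3   2  -1  -3  -5 -12 -15 -16 -17]
 [-14 -14 -14 -14 -11 -10  -8  -3   2   2   2  -2  -6 -14 -17 -17 -17 -16]
 [-14 -15 -15 -14 -14 -11  -8  -3   2   2   1  -1 -12 -17 -16 -16 -16 -16]
 [-14 -14 -15 -14 -14 -14 -10  -3   2   3   2  -4 -14 -15 -11 -11  -9  -8]]
[[ -5  -1   1   0  -1  -7  -8  -5  -5  -8  -8  -6  -5  -5  -4  -5  -5]
 [-16  -8   0   1   1   0  -4  -5  -5 -11 -10 -11  -9  -7  -5  -5  -5]
 [-13 -10  -8  -1   0   0  -1  -6  -8 -11 -11 -11 -10  -9  -7  -5  -5]
 [-10 -11 -11 -10  -4   0   1  -3  -9 -10 -12 -10  -8  -8  -8  -8  -4]
 [-10 -11 -12 -12 -11  -5   1  -4  -9 -10  -8  -8  -9  -9  -9  -9  -7]
 [-11 -11 -11 -11 -10 -10  -3  -3  -7  -9 -11  -9 -10 -11 -11 -10 -10]
 [ -7  -7  -7  -7  -9 -10  -8  -6 -11 -11 -10 -12 -12 -11 -11 -11 -12]]
```

Call:
play_rows(
  grip=[1,1,1,1],
  linear=[
    [0,-1.6,0],
    [0,0,2],
    [0,0,0],
    [0,0,0],
  ],
  turn=[
    [0,0,0],
    [0,0,0],
    [0,0,0],
    [0,0,0],
  ],
)

```text
time: 15.65
position: [545.1, -222.5, 97.7]
eef_rot: [3.142, 0.0, 0.0]
contact_force: [0.2, -0.8, -1.0]
opening: 26.8
finger_force: 59.2
```

Call:
play_rows(
  grip=[1,1],
  linear=[
    [0,0,1.5],
    [0,0,0],
  ],
  turn=[
    [0,0,0],
    [0,0,0],
  ],
)

```text
time: 15.85
position: [545.0, -222.5, 96.0]
eef_rot: [-3.142, 0.0, 0.0]
contact_force: [0.2, -0.6, -0.8]
opening: 26.7
finger_force: 59.2
```

Call:
play_rows(
  grip=[1,1],
  linear=[
    [0,0,1],
    [0,0,0],
  ],
  turn=[
    [0,0,0],
    [0,0,0],
  ],
)

```text
time: 16.05
position: [545.0, -222.5, 95.1]
eef_rot: [-3.142, 0.0, -0.0]
contact_force: [-0.4, -0.7, 0.0]
opening: 26.8
finger_force: 59.2
```

Call:
play_rows(
  grip=[1,1],
  linear=[
    [0,0,1],
    [0,0,0],
  ],
  turn=[
    [0,0,0],
    [0,0,0],
  ],
)

```text
time: 16.25
position: [545.1, -222.5, 94.2]
eef_rot: [3.142, 0.0, 0.0]
contact_force: [-0.2, 0.4, -1.0]
opening: 26.8
finger_force: 59.2
```

Call:
play_rows(
  grip=[1,1],
  linear=[
    [0,0,1],
    [0,0,0],
  ],
  turn=[
    [0,0,0],
    [0,0,0],
  ],
)

```text
time: 16.45
position: [545.2, -222.6, 94.1]
eef_rot: [3.141, -0.001, -0.0]
contact_force: [-2.2, 1.6, 5.3]
opening: 27.2
finger_force: 59.6
```

Call:
play_rows(
  grip=[1,1],
  linear=[
    [0,0,1],
    [0,0,0],
  ],
  turn=[
    [0,0,0],
    [0,0,0],
  ],
)

```text
time: 16.65
position: [545.3, -222.6, 94.1]
eef_rot: [3.141, -0.001, 0.0]
contact_force: [-4.5, 3.0, 9.5]
opening: 26.7
finger_force: 60.2
```

Call:
play_rows(
  grip=[1,1],
  linear=[
    [0,0,1],
    [0,0,0],
  ],
  turn=[
    [0,0,0],
    [0,0,0],
  ],
)

```text
time: 16.85
position: [545.3, -222.7, 94.0]
eef_rot: [3.141, -0.001, 0.0]
contact_force: [-7.7, 2.9, 14.0]
opening: 26.5
finger_force: 60.6
```

Contact came at TCP 94.1, the height expected for a seated lid (resting on the rim it would have been at least 96.5). I unload, release, rise and check.

Call:
play_rows(
  grip=[1,0.6,0,0,0,0,0,0,0,0],
  linear=[
    [0,0,-2.5],
    [0,0,0],
    [0,0,0],
    [0,0,0],
    [0,0,0],
    [0,0,-20],
    [0,0,-35],
    [0,0,-40],
    [0,0,0],
    [0,0,0],
  ],
  turn=[
    [0,0,0],
    [0,0,0],
    [0,0,0],
    [0,0,0],
    [0,0,0],
    [0,0,0],
    [0,0,0],
    [0,0,0],
    [0,0,0],
    [0,0,0],
  ],
)

```text
time: 17.85
position: [545.6, -222.8, 189.8]
eef_rot: [3.14, -0.002, -0.0]
contact_force: [0.2, -0.2, -0.7]
opening: 85.6
finger_force: 0.0
```

Run:
```python
from h import *
o=get_obs(); c=shot("wrist"); save(c,"wj4.npz"); print(o["position"],o["eef_rot"])
im=c[0].astype(float); d=cv2.GaussianBlur(im[...,1]-im[...,2],(0,0),.7); g=c[0].mean(2)
u0,v0=proj(c,[545.2,-222.6,122.5]); print(u0,v0)
rr=np.arange(26,50,2)
for deg in range(0,360,30):
    a=np.radians(deg); print(deg,[(int(d[int(v0+r*np.sin(a)),int(u0+r*np.cos(a))]),int(g[int(v0+r*np.sin(a)),int(u0+r*np.cos(a))])) for r in rr])
P=[]
for a in np.radians(range(0,360,5)):
    r=np.arange(22,46,.25); u=(u0+r*np.cos(a)).astype(np.float32); v=(v0+r*np.sin(a)).astype(np.float32)
    w=cv2.remap(d.astype(np.float32),u[None],v[None],1)[0]; k=np.argmax(w>-9)
    if k>0 and w[k]>-9: P.append((u[k],v[k]))
print(len(P),circ(c,P,122.5))
```

```text
[ 545.55563397 -222.76849779  189.78383851] [ 3.14047947e+00 -2.09466959e-03 -1.49066400e-05]
278.56556898444944 212.4874188310541
0 [(-15, 143), (-15, 142), (-14, 141), (-14, 142), (-12, 131), (-2, 118), (0, 105), (-7, 82), (-10, 80), (-10, 77), (-9, 71), (-8, 66)]
30 [(-10, 84), (-11, 89), (-11, 101), (-10, 94), (-4, 100), (-5, 103), (-8, 84), (-10, 84), (-10, 83), (-10, 82), (-11, 79), (-11, 82)]
60 [(-10, 80), (-10, 84), (-9, 81), (-5, 108), (-4, 133), (-7, 142), (-14, 142), (-16, 142), (-16, 143), (-16, 137), (-15, 127), (-13, 137)]
90 [(-14, 129), (-11, 100), (-9, 88), (-4, 126), (-4, 148), (-10, 145), (-14, 145), (-15, 143), (-16, 142), (-15, 142), (-17, 140), (-15, 131)]
120 [(-10, 83), (-9, 81), (-10, 82), (-4, 112), (-3, 124), (-7, 109), (-12, 108), (-10, 93), (-9, 90), (-8, 86), (-8, 84), (-7, 84)]
150 [(-10, 80), (-10, 80), (-9, 86), (-4, 113), (-3, 138), (-7, 136), (-13, 120), (-11, 103), (-9, 91), (-7, 89), (-11, 100), (-13, 136)]
180 [(-13, 144), (-13, 145), (-12, 146), (-10, 144), (-4, 132), (0, 132), (-6, 122), (-13, 121), (-14, 125), (-14, 120), (-12, 109), (-9, 94)]
210 [(-11, 145), (-11, 145), (-10, 145), (-10, 135), (-6, 114), (-1, 122), (-3, 116), (-7, 86), (-8, 82), (-3, 95), (-5, 92), (-8, 93)]
240 [(-9, 144), (-9, 146), (-9, 144), (-8, 130), (-6, 98), (0, 118), (0, 127), (-8, 100), (-11, 91), (-11, 81), (-11, 78), (-10, 72)]
270 [(-11, 146), (-11, 146), (-11, 145), (-10, 140), (-6, 104), (0, 115), (0, 118), (-4, 110), (-12, 90), (-12, 83), (-12, 79), (-11, 76)]
300 [(-13, 144), (-12, 144), (-12, 148), (-11, 142), (-10, 114), (-1, 102), (0, 119), (-5, 107), (-8, 86), (-10, 73), (-11, 72), (-11, 67)]
330 [(-14, 142), (-14, 144), (-14, 142), (-14, 139), (-10, 122), (-3, 114), (0, 123), (-4, 95), (-8, 72), (-5, 69), (-3, 65), (-5, 49)]
72 (array([ 546.03150456, -222.99357423,   23.57648361]), np.float64(0.278326946864326))
```

The lid is seated at (546.0,-223.0) with a round outline and glass visible evenly around it. I move over the band.

Call:
play_rows(
  grip=[0,0,0,0,0,0,0,0,0,0],
  linear=[
    [4,-38.5,0],
    [4,-38.5,0],
    [4,-38.5,0],
    [4,-38.5,0],
    [4,-38.5,0],
    [4,-38.5,0],
    [4,-38.5,0],
    [4,-38.5,25],
    [0,0,25],
    [0,0,20],
  ],
  turn=[
    [0,0,0],
    [0,0,0],
    [0,0,0],
    [0,0,0],
    [0,0,0],
    [0,0,0],
    [0,0,0],
    [0,0,0],
    [0,0,0],
    [0,0,0],
  ],
)

```text
time: 18.9
position: [575.6, 86.7, 115.0]
eef_rot: [3.141, 0.005, 0.002]
contact_force: [0.1, -0.4, -0.6]
opening: 85.4
finger_force: 0.0
```

Call:
play_rows(
  grip=[0,0,0,0],
  linear=[
    [0,0,0],
    [0,0,0],
    [0,0,0],
    [0,0,0],
  ],
  turn=[
    [0,0,0],
    [0,0,0],
    [0,0,0],
    [0,0,0],
  ],
)

```text
time: 19.3
position: [577.8, 85.2, 120.2]
eef_rot: [-3.142, -0.002, -0.0]
contact_force: [-0.5, 0.2, -0.0]
opening: 85.3
finger_force: 0.0
```

```bash
cat >> h.py <<'E'
def band(c,z=37):
    s=cv2.GaussianBlur(cv2.cvtColor(c[0],cv2.COLOR_BGR2HSV)[...,1],(3,3),0); s[275:]=255
    m=(s<90).astype(np.uint8); ks,hi=cv2.findContours(m,cv2.RETR_CCOMP,cv2.CHAIN_APPROX_NONE)
    for i,k in enumerate(ks):
        if len(k)<60: continue
        u,v=k[:,0].mean(0); X=circ(c,k[:,0].astype(float),z)
        if 15<X[0][2]<40: print("inner" if hi[0][i][3]>=0 else "outer",(u.round(1),v.round(1)),X[0].round(2),X[1].round(2))
E
python3 - <<'E'
from h import *
o=get_obs(); c=shot("wrist"); save(c,"wb.npz"); print(o["position"],o["eef_rot"]); band(c)
E
```

```text
[577.77150494  85.24548162 120.17459715] [-3.14151923e+00 -2.25630997e-03 -4.36614939e-04]
outer (np.float64(282.1), np.float64(201.9)) [579.36  82.92  32.21] 0.35
inner (np.float64(282.0), np.float64(204.4)) [578.27  82.97  19.65] 0.19
```

The band fits cleanly, with outer radius 32.2 and inner 19.7 at (578.4,83.0). I descend over it and grip.

Call:
play_rows(
  grip=[0,0,0,0,0,0,0,0],
  linear=[
    [0.6,2.3,30],
    [0,0,35],
    [0,0,30],
    [0,0,20],
    [0,0,10],
    [0,0,6],
    [0,0,0],
    [0,0,0],
  ],
  turn=[
    [0,0,0],
    [0,0,0],
    [0,0,0],
    [0,0,0],
    [0,0,0],
    [0,0,0],
    [0,0,0],
    [0,0,0],
  ],
)

```text
time: 20.15
position: [578.6, 83.2, -10.8]
eef_rot: [-3.142, -0.002, -0.0]
contact_force: [0.2, -0.4, 0.1]
opening: 85.5
finger_force: 0.0
```

Call:
play_rows(
  grip=[0.15,0.3,1,1,1,1],
  linear=[
    [0,0,0],
    [0,0,0],
    [0,0,0],
    [0,0,0],
    [0,0,0],
    [0,0,0],
  ],
  turn=[
    [0,0,0],
    [0,0,0],
    [0,0,0],
    [0,0,0],
    [0,0,0],
    [0,0,0],
  ],
)

```text
time: 20.75
position: [578.9, 83.2, -10.4]
eef_rot: [-3.141, -0.003, -0.0]
contact_force: [-0.4, -0.2, 6.2]
opening: 61.3
finger_force: 65.8
```

Call:
play_rows(
  grip=[1,1,1,1,1,1,1,1,1],
  linear=[
    [0,0,-15],
    [0,0,-30],
    [0,0,-40],
    [0,0,-40],
    [0,0,-40],
    [0,0,-35],
    [0,0,0],
    [0,0,0],
    [0,0,0],
  ],
  turn=[
    [0,0,0],
    [0,0,0],
    [0,0,0],
    [0,0,0],
    [0,0,0],
    [0,0,0],
    [0,0,0],
    [0,0,0],
    [0,0,0],
  ],
)

```text
time: 21.65
position: [577.0, 83.1, 186.4]
eef_rot: [3.141, 0.002, -0.0]
contact_force: [0.2, -0.2, -0.9]
opening: 62.1
finger_force: 65.3
```

Run:
```python
from h import *
o=get_obs(); c=shot("wrist"); save(c,"wbh.npz"); p=o["position"]; print(p,o["eef_rot"],o["opening"],o["finger_force"],o["contact_force"],o["ft_torque"],o["joints"][5])
u,v=proj(c,[p[0],p[1],p[2]+47.4]); print("pred centre",u,v)
g=cv2.GaussianBlur(cv2.cvtColor(c[0],cv2.COLOR_BGR2GRAY),(3,3),0)
# inner opening: background board seen through (high sat) vs metal(low sat)
s=cv2.GaussianBlur(cv2.cvtColor(c[0],cv2.COLOR_BGR2HSV)[...,1],(3,3),0)
m=(s>95).astype(np.uint8)
for k in cv2.findContours(m,cv2.RETR_LIST,cv2.CHAIN_APPROX_NONE)[0]:
    if 60<len(k)<500: print(len(k),k[:,0].mean(0).round(1),cv2.boundingRect(k),[circ(c,k[:,0].astype(float),p[2]+h)[0].round(2) for h in(44,47.4)])
P=[]
for vv in range(195,262,3):
    kk=np.where(s[vv,150:410]<80)[0]+150
    print(vv,(kk[0],kk[-1]) if len(kk) else None,end=" ")
```

```text
[576.97817827  83.10801466 186.44085349] [ 3.14133550e+00  2.48330270e-03 -4.86699469e-05] 62.09410484658074 65.33195472322404 [ 0.21259132 -0.20407433 -0.87659044] [-0.01250821  0.00409256 -0.02726162] 1.6505828462261123
pred centre 278.8244499128078 301.2281283485733
161 [271.3 270.3] (233, 257, 79, 29) [array([576.47,  83.33,  17.88]), array([578.56,  83.31,  17.43])]
126 [ 25.9 258.1] (2, 237, 49, 43) [array([594.22, 183.61,   9.16]), array([595.86, 180.98,   8.92])]
90 [  5.5 172.3] (0, 151, 16, 42) [array([628.96, 183.87,   5.01]), array([629.7 , 181.22,   4.88])]
457 [418.9 195.1] (389, 98, 74, 208) [array([ 581.24, -464.64,  497.21]), array([ 583.08, -451.33,  485.24])]
127 [250.8   6.5] (220, 0, 62, 20) [array([690.21,  92.11,  10.27]), array([689.37,  91.87,  10.01])]
195 (np.int64(357), np.int64(409)) 198 (np.int64(357), np.int64(409)) 201 (np.int64(358), np.int64(409)) 204 (np.int64(359), np.int64(409)) 207 (np.int64(359), np.int64(409)) 210 (np.int64(360), np.int64(409)) 213 (np.int64(282), np.int64(409)) 216 (np.int64(259), np.int64(409)) 219 (np.int64(251), np.int64(409)) 222 (np.int64(244), np.int64(403)) 225 (np.int64(239), np.int64(402)) 228 (np.int64(235), np.int64(401)) 231 (np.int64(230), np.int64(400)) 234 (np.int64(228), np.int64(400)) 237 (np.int64(225), np.int64(399)) 240 (np.int64(222), np.int64(398)) 243 (np.int64(220), np.int64(398)) 246 (np.int64(218), np.int64(397)) 249 (np.int64(216), np.int64(396)) 252 (np.int64(214), np.int64(396)) 255 (np.int64(213), np.int64(395)) 258 (np.int64(211), np.int64(394)) 261 (np.int64(210), np.int64(393))
```

Run:
```python
from h import *
c=load("wbh.npz"); s=cv2.GaussianBlur(cv2.cvtColor(c[0],cv2.COLOR_BGR2HSV)[...,1],(3,3),0)
L=[];Rr=[]
for v in range(216,264,3):
    m=s[v,190:345]<80; k=np.where(m)[0]+190
    L.append((k[0]-.5,v))
    r=s[v,279:350]>95; kk=np.where(r)[0]+279
    if len(kk): Rr.append((kk[0]-.5,v))
print(Rr)
for z in(28.4,33,38,43,47.4): print(z,[ (circ(c,P,186.4+z)[0].round(2),circ(c,P,186.4+z)[1].round(2)) for P in(L,L+Rr)])
# inner opening top arc
m=(s>95).astype(np.uint8)
for k in cv2.findContours(m,cv2.RETR_LIST,cv2.CHAIN_APPROX_NONE)[0]:
    if len(k)==161:
        q=k[:,0]; q=[tuple(x) for x in q if x[1]<275 and not(x[1]>262 and 240<x[0]<300)]
        for z in(28.4,38,43,47.4): print("in",z,circ(c,np.array(q,float),186.4+z)[0].round(2))
```

```text
[(np.float64(302.5), 216), (np.float64(310.5), 219), (np.float64(316.5), 222), (np.float64(321.5), 225), (np.float64(325.5), 228), (np.float64(329.5), 231), (np.float64(332.5), 234), (np.float64(336.5), 237), (np.float64(337.5), 240), (np.float64(340.5), 243), (np.float64(342.5), 246), (np.float64(343.5), 249), (np.float64(345.5), 252), (np.float64(346.5), 255), (np.float64(278.5), 258), (np.float64(278.5), 261)]
28.4 [(array([573.23,  80.8 ,  35.36]), np.float64(0.09)), (array([575.12,  82.71,  32.76]), np.float64(1.49))]
33 [(array([575.89,  80.88,  34.24]), np.float64(0.09)), (array([577.7 ,  82.72,  31.73]), np.float64(1.44))]
38 [(array([578.78,  80.96,  33.02]), np.float64(0.09)), (array([580.51,  82.74,  30.61]), np.float64(1.39))]
43 [(array([581.66,  81.04,  31.8 ]), np.float64(0.09)), (array([583.31,  82.75,  29.49]), np.float64(1.34))]
47.4 [(array([584.2 ,  81.11,  30.73]), np.float64(0.08)), (array([585.78,  82.76,  28.5 ]), np.float64(1.3))]
in 28.4 [565.92  83.34  21.41]
in 38 [571.99  83.33  19.95]
in 43 [575.15  83.33  19.19]
in 47.4 [577.93  83.32  18.52]
```

The band is held and centred. I carry it over the jar, then wind the wrist back about 220° so there is clockwise travel available.

Call:
play_rows(
  grip=[1,1,1,1,1,1,1,1,1,1],
  linear=[
    [-4,38.2,0],
    [-4,38.2,0],
    [-4,38.2,0],
    [-4,38.2,0],
    [-4,38.2,0],
    [-4,38.2,0],
    [-4,38.2,0],
    [-4.4,38.5,0],
    [0,0,0],
    [0,0,0],
  ],
  turn=[
    [0,0,0],
    [0,0,0],
    [0,0,0],
    [0,0,0],
    [0,0,0],
    [0,0,0],
    [0,0,0],
    [0,0,0],
    [0,0,-8.5],
    [0,0,-8.5],
  ],
)

```text
time: 22.7
position: [544.3, -223.8, 185.9]
eef_rot: [-3.139, 0.002, 0.3]
contact_force: [0.3, 0.3, -0.6]
opening: 61.9
finger_force: 65.4
```

Call:
play_rows(
  grip=[1,1,1,1,1,1,1,1,1,1],
  linear=[
    [0,0,0],
    [0,0,0],
    [0,0,0],
    [0,0,0],
    [0,0,0],
    [0,0,0],
    [0,0,0],
    [0,0,0],
    [0,0,0],
    [0,0,0],
  ],
  turn=[
    [0,0,-8.5],
    [0,0,-8.5],
    [0,0,-8.5],
    [0,0,-8.5],
    [0,0,-8.5],
    [0,0,-8.5],
    [0,0,-8.5],
    [0,0,-8.5],
    [0,0,-8.5],
    [0,0,-8.5],
  ],
)

```text
time: 23.7
position: [544.7, -222.5, 186.1]
eef_rot: [-3.139, -0.002, 1.786]
contact_force: [-0.9, 0.2, -1.0]
opening: 61.4
finger_force: 65.4
```

Call:
play_rows(
  grip=[1,1,1,1,1,1,1,1,1,1],
  linear=[
    [0,0,0],
    [0,0,0],
    [0,0,0],
    [0,0,0],
    [0,0,0],
    [0,0,0],
    [0,0,0],
    [0,0,0],
    [0,0,0],
    [0,0,0],
  ],
  turn=[
    [0,0,-8.5],
    [0,0,-8.5],
    [0,0,-8.5],
    [0,0,-8.5],
    [0,0,-8.5],
    [0,0,-8.5],
    [0,0,-8.5],
    [0,0,-8.5],
    [0,0,-8.5],
    [0,0,-8.5],
  ],
)

```text
time: 24.7
position: [544.7, -222.4, 186.1]
eef_rot: [3.14, -0.003, -3.013]
contact_force: [-0.0, -0.0, -2.0]
opening: 61.3
finger_force: 65.4
```

Call:
play_rows(
  grip=[1,1,1,1,1,1,1,1],
  linear=[
    [0,0,0],
    [0,0,0],
    [0,0,0],
    [0,0,0],
    [0,0,20],
    [0,0,20],
    [0,0,0],
    [0,0,0],
  ],
  turn=[
    [0,0,-8.5],
    [0,0,-8.5],
    [0,0,-8.5],
    [0,0,-8.5],
    [0,0,0],
    [0,0,0],
    [0,0,0],
    [0,0,0],
  ],
)

```text
time: 25.5
position: [544.9, -222.5, 147.1]
eef_rot: [3.14, -0.001, -2.426]
contact_force: [-0.5, 0.6, 0.3]
opening: 61.9
finger_force: 65.4
```

Run:
```python
from h import *
o=get_obs(); print(o["position"],o["eef_rot"],o["joints"],o["opening"],o["contact_force"],o["ft_torque"])
R=Ro.from_euler("xyz",o["eef_rot"]).as_matrix(); print("tool shift", R.T@(np.array([545.3,-222.7,o["position"][2]])-o["position"]))
```

```text
[ 544.85874407 -222.54190152  147.08936267] [ 3.13969002e+00 -9.07895618e-04 -2.42604812e+00] [-4.50452691e-01  2.53673615e-01  1.28361635e+00 -8.52528912e-05
  1.60640911e+00 -2.73679563e+00] 61.927023224146325 [-0.52061566  0.63065775  0.30434768] [0.03697037 0.02797095 0.05858325]
tool shift [-0.22931459 -0.40879796 -0.00098599]
```

Call:
play_rows(
  grip=[1,1,1,1,1,1,1],
  linear=[
    [-0.2,-0.4,15],
    [0,0,18],
    [0,0,12],
    [0,0,6],
    [0,0,3],
    [0,0,0],
    [0,0,0],
  ],
  turn=[
    [0,0,0],
    [0,0,0],
    [0,0,0],
    [0,0,0],
    [0,0,0],
    [0,0,0],
    [0,0,0],
  ],
)

```text
time: 26.2
position: [546.1, -223.1, 94.6]
eef_rot: [-3.14, 0.0, -2.426]
contact_force: [0.7, 0.0, -0.3]
opening: 62.2
finger_force: 65.4
```

Call:
play_rows(
  grip=[1,1],
  linear=[
    [0,0,1.5],
    [0,0,0],
  ],
  turn=[
    [0,0,0],
    [0,0,0],
  ],
)

```text
time: 26.4
position: [545.8, -223.0, 92.6]
eef_rot: [-3.141, 0.0, -2.426]
contact_force: [-0.0, 0.4, -0.7]
opening: 61.9
finger_force: 65.4
```

Call:
play_rows(
  grip=[1,1],
  linear=[
    [0,0,1],
    [0,0,0],
  ],
  turn=[
    [0,0,0],
    [0,0,0],
  ],
)

```text
time: 26.6
position: [545.7, -222.9, 91.3]
eef_rot: [-3.142, -0.0, -2.426]
contact_force: [0.4, -0.1, -0.7]
opening: 61.4
finger_force: 65.4
```

Call:
play_rows(
  grip=[1,1],
  linear=[
    [0,0,1],
    [0,0,0],
  ],
  turn=[
    [0,0,0],
    [0,0,0],
  ],
)

```text
time: 26.8
position: [545.6, -222.9, 90.1]
eef_rot: [3.141, -0.0, -2.426]
contact_force: [-0.1, -0.2, -0.5]
opening: 62.0
finger_force: 65.4
```

Call:
play_rows(
  grip=[1,1],
  linear=[
    [0,0,1],
    [0,0,0],
  ],
  turn=[
    [0,0,0],
    [0,0,0],
  ],
)

```text
time: 27.0
position: [545.6, -222.9, 89.1]
eef_rot: [3.141, -0.0, -2.426]
contact_force: [0.1, 0.3, 0.2]
opening: 62.1
finger_force: 65.4
```

Call:
play_rows(
  grip=[1,1],
  linear=[
    [0,0,1],
    [0,0,0],
  ],
  turn=[
    [0,0,0],
    [0,0,0],
  ],
)

```text
time: 27.2
position: [545.6, -222.9, 88.1]
eef_rot: [3.141, -0.0, -2.426]
contact_force: [0.5, 0.6, -0.1]
opening: 61.5
finger_force: 65.4
```

Call:
play_rows(
  grip=[1,1],
  linear=[
    [0,0,1],
    [0,0,0],
  ],
  turn=[
    [0,0,0],
    [0,0,0],
  ],
)

```text
time: 27.4
position: [545.6, -222.9, 87.1]
eef_rot: [3.141, -0.0, -2.426]
contact_force: [-0.1, 0.0, -0.7]
opening: 61.8
finger_force: 65.4
```

Call:
play_rows(
  grip=[1,1],
  linear=[
    [0,0,1],
    [0,0,0],
  ],
  turn=[
    [0,0,0],
    [0,0,0],
  ],
)

```text
time: 27.6
position: [545.6, -222.9, 86.1]
eef_rot: [3.141, -0.0, -2.426]
contact_force: [-0.5, 0.4, -0.2]
opening: 62.0
finger_force: 65.4
```

Call:
play_rows(
  grip=[1,1],
  linear=[
    [0,0,1],
    [0,0,0],
  ],
  turn=[
    [0,0,0],
    [0,0,0],
  ],
)

```text
time: 27.8
position: [545.7, -222.9, 85.1]
eef_rot: [3.141, -0.0, -2.426]
contact_force: [0.2, -0.5, -0.2]
opening: 61.8
finger_force: 65.4
```

Call:
play_rows(
  grip=[1,1],
  linear=[
    [0,0,1],
    [0,0,0],
  ],
  turn=[
    [0,0,0],
    [0,0,0],
  ],
)

```text
time: 28.0
position: [545.7, -222.9, 84.1]
eef_rot: [3.141, -0.0, -2.426]
contact_force: [-0.1, -0.0, -1.3]
opening: 61.8
finger_force: 65.4
```

Call:
play_rows(
  grip=[1,1],
  linear=[
    [0,0,1],
    [0,0,0],
  ],
  turn=[
    [0,0,0],
    [0,0,0],
  ],
)

```text
time: 28.2
position: [545.8, -222.9, 83.6]
eef_rot: [-3.141, 0.0, -2.426]
contact_force: [-0.7, 0.8, 2.3]
opening: 62.1
finger_force: 65.6
```

First thread contact is at TCP 83.6, so the rim is about 6.5 mm above home with roughly 0.54 turn to go. I turn clockwise with a matching 0.28 mm feed per 8.5°.

Call:
play_rows(
  grip=[1,1,1,1,1,1],
  linear=[
    [0,0,0.28],
    [0,0,0.28],
    [0,0,0.28],
    [0,0,0.28],
    [0,0,0.28],
    [0,0,0],
  ],
  turn=[
    [0,0,8.5],
    [0,0,8.5],
    [0,0,8.5],
    [0,0,8.5],
    [0,0,8.5],
    [0,0,0],
  ],
)

```text
time: 28.8
position: [545.7, -222.7, 82.2]
eef_rot: [3.141, -0.0, 3.114]
contact_force: [-1.6, 2.2, 2.6]
opening: 61.7
finger_force: 65.7
```

```bash
cat > st.py <<'E'
from plant import *
o=get_obs(); print(o["time"],o["position"].round(2),o["eef_rot"].round(4),"F",o["contact_force"].round(2),"T",o["ft_torque"].round(3),o["opening"].round(1),"j6",o["joints"][5].round(3),"tq6",o["joint_torque"][5].round(3))
E
python3 st.py
```

```text
Traceback (most recent call last):
  File "st.py", line 2, in <module>
    o=get_obs(); print(o["time"],o["position"].round(2),o["eef_rot"].round(4),"F",o["contact_force"].round(2),"T",o["ft_torque"].round(3),o["opening"].round(1),"j6",o["joints"][5].round(3),"tq6",o["joint_torque"][5].round(3))
                                                                                                                                          ^^^^^^^^^^^^^^^^^^
AttributeError: 'float' object has no attribute 'round'
```

Call:
play_rows(
  grip=[1,1,1,1,1,1],
  linear=[
    [0,0,0.28],
    [0,0,0.28],
    [0,0,0.28],
    [0,0,0.28],
    [0,0,0.28],
    [0,0,0],
  ],
  turn=[
    [0,0,8.5],
    [0,0,8.5],
    [0,0,8.5],
    [0,0,8.5],
    [0,0,8.5],
    [0,0,0],
  ],
)

```text
time: 29.4
position: [545.9, -223.0, 80.7]
eef_rot: [3.142, 0.001, 2.376]
contact_force: [-0.7, 0.9, 2.9]
opening: 61.7
finger_force: 65.6
```

```bash
sed -i 's/o\["opening"\].round(1)/o["opening"]/; s/o\["time"\]/round(o["time"],2)/' st.py; python3 st.py
```

```text
29.4 [ 545.87 -223.01   80.74] [3.1415e+00 6.0000e-04 2.3760e+00] F [-0.66  0.95  2.89] T [ 0.042  0.199 -0.044] 61.68863632263652 j6 -1.256 tq6 1.536
```

Call:
play_rows(
  grip=[1,1,1,1,1,1],
  linear=[
    [0,0,0.28],
    [0,0,0.28],
    [0,0,0.28],
    [0,0,0.28],
    [0,0,0.28],
    [0,0,0],
  ],
  turn=[
    [0,0,8.5],
    [0,0,8.5],
    [0,0,8.5],
    [0,0,8.5],
    [0,0,8.5],
    [0,0,0],
  ],
)

```text
time: 30.0
position: [545.4, -222.8, 79.3]
eef_rot: [-3.141, -0.0, 1.636]
contact_force: [-4.4, 1.7, 3.0]
opening: 61.6
finger_force: 65.8
```

```bash
python3 st.py
```

```text
30.0 [ 545.39 -222.81   79.3 ] [-3.1408e+00 -4.0000e-04  1.6363e+00] F [-4.45  1.74  3.03] T [ 0.334  0.651 -0.137] 61.58144449173028 j6 -0.516 tq6 1.456
```

Call:
play_rows(
  grip=[1,1,1,1],
  linear=[
    [0,0,0.28],
    [0,0,0.28],
    [0,0,0.28],
    [0,0,0],
  ],
  turn=[
    [0,0,8.5],
    [0,0,8.5],
    [0,0,8.5],
    [0,0,0],
  ],
)

```text
time: 30.4
position: [545.3, -223.1, 78.4]
eef_rot: [-3.141, 0.001, 1.193]
contact_force: [-5.6, -1.2, 3.4]
opening: 62.0
finger_force: 65.9
```

```bash
python3 st.py
```

```text
30.4 [ 545.32 -223.11   78.44] [-3.1409e+00  5.0000e-04  1.1925e+00] F [-5.6  -1.17  3.41] T [-0.026  0.912 -0.044] 62.034120421628856 j6 -0.072 tq6 1.426
```

Call:
play_rows(
  grip=[1,1,1,1],
  linear=[
    [0,0,0.2],
    [0,0,0.2],
    [0,0,0.2],
    [0,0,0],
  ],
  turn=[
    [0,0,6],
    [0,0,6],
    [0,0,6],
    [0,0,0],
  ],
)

```text
time: 30.8
position: [545.6, -222.7, 77.8]
eef_rot: [-3.141, -0.0, 0.88]
contact_force: [-5.0, 1.7, 4.1]
opening: 61.9
finger_force: 65.9
```

```bash
python3 st.py
```

```text
30.8 [ 545.55 -222.69   77.83] [-3.1411 -0.      0.88  ] F [-5.04  1.73  4.1 ] T [ 0.178  0.746 -0.091] 61.94387053393191 j6 0.24 tq6 0.926
```

Call:
play_rows(
  grip=[1,1,1],
  linear=[
    [0,0,0.14],
    [0,0,0.14],
    [0,0,0],
  ],
  turn=[
    [0,0,4],
    [0,0,4],
    [0,0,0],
  ],
)

```text
time: 31.1
position: [545.5, -223.1, 77.6]
eef_rot: [-3.141, 0.001, 0.741]
contact_force: [-5.4, 0.7, 4.2]
opening: 62.1
finger_force: 65.9
```

```bash
python3 st.py
```

```text
31.1 [ 545.47 -223.08   77.56] [-3.1415e+00  6.0000e-04  7.4070e-01] F [-5.37  0.72  4.16] T [-0.069  0.835 -0.047] 62.136254125024614 j6 0.38 tq6 0.517
```

Call:
play_rows(
  grip=[1,1,1],
  linear=[
    [0,0,0.14],
    [0,0,0.14],
    [0,0,0],
  ],
  turn=[
    [0,0,4],
    [0,0,4],
    [0,0,0],
  ],
)

```text
time: 31.4
position: [545.1, -223.2, 77.3]
eef_rot: [-3.141, 0.001, 0.601]
contact_force: [-6.2, -0.7, 5.5]
opening: 61.6
finger_force: 66.0
```

```bash
python3 st.py
```

```text
31.4 [ 545.12 -223.24   77.27] [-3.1412e+00  1.3000e-03  6.0090e-01] F [-6.17 -0.68  5.46] T [ 0.009  1.088 -0.032] 61.58432941867284 j6 0.519 tq6 0.568
```

Call:
play_rows(
  grip=[1,1,1],
  linear=[
    [0,0,0.12],
    [0,0,0.12],
    [0,0,0],
  ],
  turn=[
    [0,0,4],
    [0,0,4],
    [0,0,0],
  ],
)

```text
time: 31.7
position: [545.1, -222.9, 77.1]
eef_rot: [-3.141, 0.001, 0.461]
contact_force: [-7.0, 1.3, 5.4]
opening: 61.4
finger_force: 66.0
```

```bash
python3 st.py
```

```text
31.7 [ 545.13 -222.86   77.08] [-3.1408e+00  1.1000e-03  4.6140e-01] F [-7.02  1.35  5.44] T [ 0.205  1.132 -0.007] 61.42321688372037 j6 0.659 tq6 0.55
```

Call:
play_rows(
  grip=[1,1],
  linear=[
    [0,0,0.13],
    [0,0,0],
  ],
  turn=[
    [0,0,4],
    [0,0,0],
  ],
)

```text
time: 31.9
position: [545.4, -222.7, 77.1]
eef_rot: [-3.141, 0.0, 0.392]
contact_force: [-4.9, 1.3, 6.0]
opening: 61.5
finger_force: 66.0
```

```bash
python3 st.py
```

```text
31.9 [ 545.41 -222.74   77.06] [-3.141e+00  5.000e-04  3.918e-01] F [-4.87  1.28  6.04] T [ 0.301  0.995 -0.089] 61.529717701640664 j6 0.729 tq6 0.477
```

Call:
play_rows(
  grip=[1,1],
  linear=[
    [0,0,0.13],
    [0,0,0],
  ],
  turn=[
    [0,0,4],
    [0,0,0],
  ],
)

```text
time: 32.1
position: [545.4, -222.8, 77.1]
eef_rot: [-3.141, 0.001, 0.322]
contact_force: [-6.6, 0.5, 5.8]
opening: 61.8
finger_force: 66.1
```

```bash
python3 st.py
```

```text
32.1 [ 545.43 -222.84   77.06] [-3.1413e+00  5.0000e-04  3.2210e-01] F [-6.58  0.47  5.82] T [ 0.23   1.019 -0.087] 61.835518994721426 j6 0.798 tq6 0.488
```

The band has landed on the lid: z has stopped at 77.06, the predicted home height. I now take up the thread play, turning without feed and watching the torque.

Call:
play_rows(
  grip=[1,1],
  linear=[
    [0,0,0],
    [0,0,0],
  ],
  turn=[
    [0,0,5],
    [0,0,0],
  ],
)

```text
time: 32.3
position: [545.3, -223.0, 77.1]
eef_rot: [-3.142, 0.001, 0.234]
contact_force: [-6.7, 0.7, 7.0]
opening: 61.7
finger_force: 66.1
```

```bash
python3 st.py
```

```text
32.3 [ 545.35 -222.98   77.08] [-3.1416e+00  7.0000e-04  2.3420e-01] F [-6.7   0.71  6.96] T [ 0.211  1.079 -0.073] 61.66505699970164 j6 0.886 tq6 0.625
```

Call:
play_rows(
  grip=[1,1],
  linear=[
    [0,0,0],
    [0,0,0],
  ],
  turn=[
    [0,0,5],
    [0,0,0],
  ],
)

```text
time: 32.5
position: [545.2, -223.1, 77.1]
eef_rot: [3.141, 0.001, 0.147]
contact_force: [-7.8, 0.2, 7.0]
opening: 62.2
finger_force: 66.1
```

```bash
python3 st.py
```

```text
32.5 [ 545.18 -223.15   77.06] [3.1414e+00 1.1000e-03 1.4670e-01] F [-7.77  0.22  7.01] T [ 0.06   1.216 -0.097] 62.15114552240415 j6 0.973 tq6 0.596
```

Call:
play_rows(
  grip=[1,1],
  linear=[
    [0,0,0],
    [0,0,0],
  ],
  turn=[
    [0,0,4],
    [0,0,0],
  ],
)

```text
time: 32.7
position: [545.1, -223.2, 77.1]
eef_rot: [3.141, 0.001, 0.077]
contact_force: [-7.3, -0.4, 6.2]
opening: 61.9
finger_force: 66.1
```

```bash
python3 st.py
```

```text
32.7 [ 545.13 -223.18   77.09] [3.1413e+00 1.2000e-03 7.7400e-02] F [-7.29 -0.42  6.15] T [ 0.018  1.276 -0.062] 61.89173857957703 j6 1.043 tq6 0.498
```

Call:
play_rows(
  grip=[1,1],
  linear=[
    [0,0,0],
    [0,0,0],
  ],
  turn=[
    [0,0,4],
    [0,0,0],
  ],
)

```text
time: 32.9
position: [545.1, -223.0, 77.1]
eef_rot: [-3.142, 0.001, 0.008]
contact_force: [-7.5, 1.2, 7.4]
opening: 61.8
finger_force: 66.2
```

```bash
python3 st.py
```

```text
32.9 [ 545.09 -222.96   77.06] [-3.1415e+00  1.4000e-03  7.7000e-03] F [-7.48  1.24  7.35] T [ 0.146  1.354 -0.03 ] 61.78557146419358 j6 1.112 tq6 0.528
```

Call:
play_rows(
  grip=[1,1],
  linear=[
    [0,0,0],
    [0,0,0],
  ],
  turn=[
    [0,0,4],
    [0,0,0],
  ],
)

```text
time: 33.1
position: [545.3, -222.6, 77.0]
eef_rot: [-3.141, 0.001, -0.062]
contact_force: [-7.3, 1.8, 6.1]
opening: 61.3
finger_force: 66.1
```

```bash
python3 st.py
```

```text
33.1 [ 545.31 -222.62   77.04] [-3.1411e+00  1.0000e-03 -6.1900e-02] F [-7.31  1.81  6.09] T [ 0.298  1.163 -0.09 ] 61.32191644375125 j6 1.182 tq6 0.454
```

Call:
play_rows(
  grip=[1,1],
  linear=[
    [0,0,0],
    [0,0,0],
  ],
  turn=[
    [0,0,3],
    [0,0,0],
  ],
)

```text
time: 33.3
position: [545.3, -222.6, 77.0]
eef_rot: [-3.141, 0.001, -0.114]
contact_force: [-6.8, 2.6, 6.5]
opening: 62.0
finger_force: 66.1
```

```bash
python3 st.py
```

```text
33.3 [ 545.32 -222.61   77.03] [-3.1413e+00  1.0000e-03 -1.1370e-01] F [-6.77  2.62  6.52] T [ 0.294  1.156 -0.115] 61.98428143771386 j6 1.234 tq6 0.278
```

Call:
play_rows(
  grip=[1,1],
  linear=[
    [0,0,0],
    [0,0,0],
  ],
  turn=[
    [0,0,3],
    [0,0,0],
  ],
)

```text
time: 33.5
position: [545.3, -222.6, 77.0]
eef_rot: [-3.141, 0.001, -0.166]
contact_force: [-6.9, 1.8, 6.1]
opening: 61.6
finger_force: 66.1
```

```bash
python3 st.py
```

```text
33.5 [ 545.33 -222.63   76.98] [-3.1414e+00  1.0000e-03 -1.6600e-01] F [-6.91  1.82  6.07] T [ 0.211  1.122 -0.184] 61.64298274167074 j6 1.287 tq6 0.206
```

Call:
play_rows(
  grip=[1,1],
  linear=[
    [0,0,0],
    [0,0,0],
  ],
  turn=[
    [0,0,3],
    [0,0,0],
  ],
)

```text
time: 33.7
position: [545.4, -222.7, 77.0]
eef_rot: [3.142, 0.001, -0.218]
contact_force: [-7.0, 2.1, 5.8]
opening: 62.2
finger_force: 66.0
```

```bash
python3 st.py
```

```text
33.7 [ 545.37 -222.71   76.99] [ 3.1416e+00  8.0000e-04 -2.1830e-01] F [-6.97  2.07  5.85] T [ 0.131  1.045 -0.2  ] 62.214109572227976 j6 1.339 tq6 0.226
```

Call:
play_rows(
  grip=[1,1],
  linear=[
    [0,0,0],
    [0,0,0],
  ],
  turn=[
    [0,0,3],
    [0,0,0],
  ],
)

```text
time: 33.9
position: [545.3, -222.9, 76.9]
eef_rot: [3.141, 0.001, -0.271]
contact_force: [-5.6, 1.3, 5.3]
opening: 62.0
finger_force: 66.0
```

```bash
python3 st.py
```

```text
33.9 [ 545.31 -222.87   76.93] [ 3.1413e+00  9.0000e-04 -2.7090e-01] F [-5.57  1.34  5.32] T [ 0.096  1.087 -0.353] 61.95432607111343 j6 1.391 tq6 0.089
```

The torque is now rising (to 0.35 N m), so the band is biting. I turn a little more to be clearly firm.

Call:
play_rows(
  grip=[1,1],
  linear=[
    [0,0,0],
    [0,0,0],
  ],
  turn=[
    [0,0,2],
    [0,0,0],
  ],
)

```text
time: 34.1
position: [545.3, -222.9, 76.9]
eef_rot: [3.141, 0.001, -0.305]
contact_force: [-7.0, 1.1, 5.5]
opening: 61.9
finger_force: 66.0
```

```bash
python3 st.py
```

```text
34.1 [ 545.27 -222.91   76.9 ] [ 3.1411e+00  1.0000e-03 -3.0510e-01] F [-6.96  1.12  5.5 ] T [ 0.081  1.085 -0.091] 61.87933593416342 j6 1.426 tq6 0.14
```

```bash
cat > st2.py <<'E'
from plant import *; import numpy as np
A=[]
for i in range(6):
    o=get_obs(); A.append([*o["ft_torque"],*o["contact_force"],o["joint_torque"][5],o["eef_rot"][2],o["position"][2]]); camera("wrist")
A=np.array(A); print(A[:,[2,6]].round(3).tolist()); print(o["time"],A.mean(0).round(3))
E
python3 st2.py
```

```text
[[-0.091, 0.14], [-0.186, -0.07], [-0.163, -0.124], [-0.142, -0.133], [-0.151, -0.134], [-0.129, -0.134]]
34.35 [ 4.5000e-02  1.1130e+00 -1.4400e-01 -6.7150e+00  6.3600e-01  5.9650e+00
 -7.6000e-02 -3.0500e-01  7.6907e+01]
```

Call:
play_rows(
  grip=[1,1],
  linear=[
    [0,0,0],
    [0,0,0],
  ],
  turn=[
    [0,0,3],
    [0,0,0],
  ],
)

```text
time: 34.6
position: [545.2, -223.0, 76.9]
eef_rot: [3.141, 0.001, -0.358]
contact_force: [-6.4, 0.5, 5.4]
opening: 61.8
finger_force: 65.9
```

```bash
python3 st2.py
```

```text
[[-0.388, -0.07], [-0.447, -0.361], [-0.459, -0.439], [-0.414, -0.453], [-0.439, -0.454], [-0.433, -0.454]]
34.85 [ 4.7000e-02  1.1070e+00 -4.3000e-01 -6.7270e+00  9.0400e-01  5.6550e+00
 -3.7200e-01 -3.5800e-01  7.6871e+01]
```

The settled torque is 0.44 N m, which is firm and well under 0.8. I back off a quarter turn (90°), rising 3 mm with the thread.

Call:
play_rows(
  grip=[1,1,1,1,1,1,1,1,1,1],
  linear=[
    [0,0,-0.28],
    [0,0,-0.28],
    [0,0,-0.28],
    [0,0,-0.28],
    [0,0,-0.28],
    [0,0,-0.28],
    [0,0,-0.28],
    [0,0,-0.28],
    [0,0,-0.28],
    [0,0,-0.28],
  ],
  turn=[
    [0,0,-8],
    [0,0,-8],
    [0,0,-8],
    [0,0,-8],
    [0,0,-8],
    [0,0,-8],
    [0,0,-8],
    [0,0,-8],
    [0,0,-8],
    [0,0,-8],
  ],
)

```text
time: 35.9
position: [545.2, -222.2, 78.4]
eef_rot: [-3.139, -0.0, 1.045]
contact_force: [-5.2, 1.8, -0.7]
opening: 61.9
finger_force: 65.5
```

Call:
play_rows(
  grip=[1,1,1,1],
  linear=[
    [0,0,-0.2],
    [0,0,0],
    [0,0,0],
    [0,0,0],
  ],
  turn=[
    [0,0,-8],
    [0,0,-2],
    [0,0,0],
    [0,0,0],
  ],
)

```text
time: 36.3
position: [545.2, -222.9, 78.8]
eef_rot: [-3.14, 0.0, 1.208]
contact_force: [-4.3, -1.4, -2.1]
opening: 61.6
finger_force: 65.4
```

```bash
python3 st2.py; python3 st.py
```

```text
[[0.018, -0.125], [0.013, -0.069], [0.003, -0.042], [-0.01, -0.026], [0.028, -0.017], [0.007, -0.012]]
36.55 [-2.3500e-01  6.9700e-01  1.0000e-02 -4.4350e+00 -1.3550e+00 -2.6430e+00
 -4.9000e-02  1.2060e+00  7.8914e+01]
36.6 [ 545.29 -222.96   79.09] [-3.1405e+00  3.0000e-04  1.2047e+00] F [-4.44 -1.57 -3.68] T [-0.267  0.797 -0.029] 61.80600353295236 j6 -0.085 tq6 -0.019
```

Backed off 89.6°, torque now zero. I relax the small upward pull, open and rise.

Call:
play_rows(
  grip=[1,1,0,0,0,0,0,0,0,0],
  linear=[
    [0,0,0.4],
    [0,0,0],
    [0,0,0],
    [0,0,0],
    [0,0,0],
    [0,0,0],
    [0,0,-20],
    [0,0,-40],
    [0,0,-40],
    [0,0,-20],
  ],
  turn=[
    [0,0,0],
    [0,0,0],
    [0,0,0],
    [0,0,0],
    [0,0,0],
    [0,0,0],
    [0,0,0],
    [0,0,0],
    [0,0,0],
    [0,0,0],
  ],
)

```text
time: 37.6
position: [546.9, -223.3, 203.9]
eef_rot: [3.135, 0.0, 1.205]
contact_force: [-0.4, 0.0, 0.1]
opening: 85.4
finger_force: 0.0
```

Call:
play_rows(
  grip=[0,0,0,0],
  linear=[
    [0,0,0],
    [0,0,0],
    [0,0,0],
    [0,0,0],
  ],
  turn=[
    [0,0,0],
    [0,0,0],
    [0,0,0],
    [0,0,0],
  ],
)

```text
time: 38.0
position: [545.2, -222.6, 197.3]
eef_rot: [-3.139, -0.0, 1.204]
contact_force: [0.4, 0.1, -0.6]
opening: 85.6
finger_force: 0.0
```

```bash
python3 st.py
python3 - <<'E'
from h import *
c=shot("wrist"); save(c,"wend.npz"); 
for n in("scene","side"): save(shot(n),f"end_{n}.npz")
g=cv2.GaussianBlur(cv2.cvtColor(c[0],cv2.COLOR_BGR2GRAY),(3,3),0)
u,v=proj(c,[545.3,-222.8,127]); print(u,v,c[0].shape)
a,b=int(u)-70,int(v)-70
hc=cv2.HoughCircles(cv2.resize(g[b:b+140,a:a+140],None,fx=3,fy=3,interpolation=cv2.INTER_CUBIC),cv2.HOUGH_GRADIENT_ALT,1,3,param1=120,param2=.7,minRadius=50,maxRadius=170)
if hc is not None:
    for h in hc[0][:8]:
        X=ray(c,h[0]/3+a,h[1]/3+b,127.5); print(X.round(1),"diam",(2*h[2]/3/c[1][0,0]*(c[2]@X+c[3])[2]).round(1))
# changed pixels away from the jar/board/arm vs start
for n in("scene","side"):
    A,B=load(f"c_{n}.npz")[0],load(f"end_{n}.npz")[0]; d=cv2.absdiff(A,B).max(2)
    for k,X in(("sealed",[758,-11,60]),("spice",[764,-223,60]),("spoon",[628,-63,6]),("spoonend",[408,-40,6]),("yellow",[751,111,10])):
        p=proj(load(f"c_{n}.npz"),X).astype(int); print(n,k,d[p[1]-10:p[1]+10,p[0]-10:p[0]+10].mean().round(1),end="; ")
E
```

```text
38.0 [ 545.16 -222.6   197.3 ] [-3.1386e+00 -2.0000e-04  1.2043e+00] F [ 0.44  0.12 -0.58] T [ 0.014 -0.044 -0.004] 85.60512636339564 j6 -0.084 tq6 -0.0
280.1564469086974 211.15523710586336 (420, 560, 3)
[ 542.5 -224.4  127.5] diam 34.1
[ 546.7 -226.2  127.5] diam 34.1
scene sealed 3.2; scene spice 3.3; scene spoon 3.6; scene spoonend 3.8; scene yellow 3.7; side sealed 5.0; side spice 5.0; side spoon 6.2; side spoonend 6.3; side yellow 6.1;
```

Run:
```python
from h import *
c=load("wend.npz"); g=cv2.GaussianBlur(cv2.cvtColor(c[0],cv2.COLOR_BGR2GRAY).astype(np.float32),(0,0),1)
for name,R,z in(("outer",32,127.5),("opening",20,127.5)):
    P=[]
    for a in np.radians(range(0,360,5)):
        r=np.arange(R-4,R+4,.2); px=np.array([proj(c,[545.3+q*np.cos(a),-222.8+q*np.sin(a),z]) for q in r],np.float32)
        w=cv2.remap(g,px[:,0][None],px[:,1][None],1)[0]; P.append(px[np.abs(np.gradient(w)).argmax()])
    for zz in(z-6,z,z+6):
        x,e=circ(c,np.array(P,float),zz); print(name,zz,x.round(2),e.round(2))
```

```text
outer 121.5 [ 544.08 -224.29   32.25] 0.84
outer 127.5 [ 544.8  -222.46   31.47] 0.82
outer 133.5 [ 545.51 -220.62   30.7 ] 0.8
opening 121.5 [ 542.97 -226.94   19.07] 0.83
opening 127.5 [ 543.72 -225.05   18.62] 0.81
opening 133.5 [ 544.46 -223.15   18.16] 0.79
```

The band is on the neck, concentric with the jar (outer radius about 32 at the expected height). The gripper is clear and nothing else has moved, so I hand the job in.

```bash
python3 -c "
from plant import *
print(sign_off())"
```

```text
the job is handed in; nothing more can be done
None
```

I seated the white lid, screwed the band down until it was firm at about 0.44 N m, backed it off a quarter turn (89.6°) and released it; I then handed the job in at 38 s, with the gripper clear and the other items I checked (both other jars, spoon, yellow ring) where they were.

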